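Set out the fixings on the shed bench

TASK

Set out the fixings for the next job: stack the large carton and then the small one on top of it on the sloping rack, each flat, centred across the rack and square, with a short end leaning back against the backstop. Stand the tin upright midway between the brown bowl and the yellow caddy, and stand the zinc bracket on its base beside the tin, 100 mm away centre to centre, straight out to the left as you look from the bowl to the caddy. Do not shift the bowl or the amber jar, and let go of everything at the end.

Things in the scene. Friction and masses are not known exactly. Their poses are not given: they have to be found in the camera images.
- carton_large: Larger of two closed plain cardboard cartons with pale tape, loose, lying flat: 80 (its x) x 60 (its y) x 44 high, about 0.35 to 0.7 kg. Origin: centre of its underside, z up. Grip it across its 60 mm width.
- carton_small: Smaller of two closed plain cardboard cartons with pale tape, loose, lying flat: 64 (its x) x 46 (its y) x 32 high, about 0.25 kg. Origin: centre of its underside, z up. Grip it across its 46 mm width.
- tin: Round closed metal tin with a paper label, loose, standing: diameter 60, height 60, about 0.3 kg. Origin: centre of its underside, z up.
- bracket: Zinc U-shaped post bracket, loose, standing on its base: base plate 60 (x) x 50 (y) x 4 thick, with two upright cheeks 40 wide (x), 4 thick, at the two y edges, outer faces 50 apart, total height 50; about 0.18 kg. Origin: centre of its underside, z up. Grip it across the two cheeks (along its y).
- deck: Grey sheet-metal deck of the sloping rack, fixed. Origin: on its top surface, mid-width, where it meets the backstop, 30 above the bench. x runs down the slope into the backstop (away from the robot), y across, z square to the surface; tilt 15 degrees (0.26 rad), far end low. Surface: x -130 to 0, y -65 to 65, no sides. Backstop: plate square to the deck, face at x = 0, 66 high, 130 wide.
- caddy: Yellow plastic tool caddy, heavily loaded, does not move: tub 110 (x) x 190 (y) x 75 high with tools in it (up to 110 high) and a handle bar along y over its middle, top at 143. Origin: centre of its underside, z up; -x is the side towards the bowl.
- bowl: Brown ceramic bowl, loose, empty, standing on the bench in front of the caddy (towards the robot): rim diameter 110, height 45. Origin: centre of its underside. Its centre is always 290 from the caddy's centre, straight along the caddy's -x; it must stay where it is.
- jar: Small amber glass jar with black lid, loose, standing amongst the things to be moved: diameter 38, height 50. Origin: centre of its underside. To be left alone.
Not all that is in view belongs to the job. What is shaped like the bracket but red is not meant.

How it is judged:
By the outcome, as a careful person would: the job done as asked, in the order asked, and still so for the second after the job is handed in, with the robot touching nothing.
It also fails if it takes over 118 s, if anything falls off the work surface, if the arm or the gripper's body presses on something with over 40 N, if the wrist force passes 120 N, or if a joint passes its speed limit or range.

ROBOT

A 7-joint arm with a two-finger parallel gripper is mounted at the origin on the work surface. World frame = base frame: x ahead of the robot, y to its left, z up, the work surface at z = 0. Lengths are in mm, angles in rad, forces in N, time in s.
With the tool pointing down it reaches from about 400 to 875 mm from the base axis. Payload 4.4 kg.
Tool frame: the origin (TCP) lies at the very end of the fingers, on their centre line; the grasp point (between the pads) lies 19 mm behind it; z points along the fingers, y is the line along which they close (so a half turn about z gives the same grasp; the last joint's range is limited). The gripper opens to 85 mm and grips with 20 to 120 N. Pads are 22 mm wide; open, the fingers measure 114 mm over their backs; the gripper's body (76 mm by 85 mm) begins 54 mm behind the grasp point. The pads swing forward as they close: fully open they stand 13 mm farther back than shut.
Start: joints at [-1.357, 0.628, 0.038, 1.517, -0.027, 0.996, -0.02], TCP at [179.481, 624.744, 209.013] pointing down, gripper open.
Joint ranges: [-3.06, 3.06], [-0.37, 2.12], [-1.25, 1.32], [0.18, 2.47], [-1.1, 4.24], [0.23, 1.98], [-2.94, 2.94]. Speed limits (rad/s): [2.57, 2.57, 3.14, 3.14, 3.14, 3.14, 3.14].

INTERFACE

Orientations are given as [roll, pitch, yaw] about the fixed x, y, z axes, in that order (R = Rz(yaw) Ry(pitch) Rx(roll)).
In Python, from cell import read_state, get_image, camera_params, finish_job gives the robot as it stands.
- The arm moves only by the tool arm_command, never from a script. Its argument "deltas" is a list of rows, each an object of numbers: "dx", "dy", "dz": the shift along the world's x, y, z in m; "yaw": the turn about the world's z in degrees; "jaw": the opening, from 0 (shut) to 1 (fully open). A call has 1 to 20 rows; each row is the pose to reach, as a shift and turn from the pose commanded when the call began; what a row does not reach only later rows make up. A row lasts 1/10 s, in which the tool goes at most 50 mm and 8.59 degrees, less where a joint would pass 70% of its speed; a pose out of reach is approached as far as the arm can. A call with a gripper value outside its range is refused whole. The fingers move at their own pace and stop on an object; the grip force is fixed at half the most. Time passes only in rows, so rows that repeat a pose let the fingers close. It gives the time, the measured TCP pose, the force, the opening and the grip force at its end, in the units of the state.
- read_state(): the state, without advancing time (a new reading comes with each control period).
- get_image(name): name is "scene" or "side" or "wrist"; returns (picture, depth): 420x560x3 uint8, red, green, blue; 420x560 float32, mm along the optical axis (not along the pixel's ray), 0 where there is no reading.
- camera_params(name): a dict with "camera_matrix" (3x3 intrinsics, pixels), "k1" (the pictures are not rectified: a ray, as slopes to the right and down, at radius r is drawn at 1 + k1 r^2 times it, then the intrinsics apply), "extrinsics" (4x4, takes a point from camera to world coordinates). Camera axes: x right, y down, z forward; pixel columns grow to the right and rows downward; lengths in mm; the calibration is good to about 2 mm. A picture is of the moment at which its call begins: read the wrist's pose just before it. camera_params takes no time and is no camera call; for the wrist camera it gives the pose at the moment of the call.
- finish_job(): hands the job in; it is judged then, once.
The state is a dict: "clock": time; "qpos": joint angles; "qd": joint speeds; "tau": joint torques, N m; "eef_pos": TCP position; "tool_rot": TCP orientation; "force": force on the tool from outside, world axes, zero at the start; "torque": the same for the moment, N m; "width": finger opening in mm; "gripper_force": force on a finger pad.
Only numpy, scipy, OpenCV 4.12 (cv2) and the standard library are available. Lean on these libraries where they do the work, as an engineer would, in place of code of your own. Each camera call takes 0.05 s, during which the arm holds its last target. There are 200 camera calls.

## Working session

There is one attempt and no reset: what is moved stays moved. The work goes in short steps, Python scripts to look and compute and a tool call to move; the robot and the scene stay as the last step left them, time stands still between calls to the robot, and variables do not carry over. Pictures are saved under pics/ and viewed, at most 14 in all, crops included, and the job is handed in when it is done.

Besides the shell and the picture viewer there is one more tool, called as name(argument=value, ...) on one line, values as JSON. arm_command: Moves the arm, as the interface text tells. Its arguments: {"type":"object","properties":{"deltas":{"type":"array"}},"required":["deltas"]}

```bash
mkdir -p pics; ls
cat > h.py <<'E'
import numpy as np, cv2
from cell import *
def grab(n):
    P=camera_params(n); im,d=get_image(n); np.savez(f'{n}.npz',im=im,d=d,K=P['camera_matrix'],k1=P['k1'],T=P['extrinsics']); return im
def cloud(n):
    z=np.load(f'{n}.npz'); K=z['K'];k1=float(z['k1']);d=z['d']
    h,w=d.shape; u,v=np.meshgrid(np.arange(w),np.arange(h))
    p=cv2.undistortPoints(np.stack([u,v],-1).reshape(-1,1,2).astype(np.float64),K,np.array([k1,0,0,0.])).reshape(h,w,2)
    c=np.dstack([p*d[...,None],d]); T=z['T']
    W=c@T[:3,:3].T+T[:3,3]; W[d<=0]=np.nan
    return z['im'],W
E
python3 - <<'E'
from h import *
print(read_state())
for n in ['scene','side']:
    im=grab(n); cv2.imwrite(f'pics/{n}0.png',cv2.resize(im[...,::-1],(800,600)))
    print(camera_params(n)['extrinsics'])
E
```

```text
pics
{'clock': 0.0, 'qpos': array([-1.35681211,  0.62934953,  0.03844711,  1.51837253, -0.02700339,
        0.99628267, -0.02000755]), 'qd': array([-0.0018332 ,  0.00061576, -0.00059827,  0.00026391, -0.00129882,
       -0.00189448, -0.00065692]), 'tau': array([ 7.68112259e-04, -5.63413203e+01,  1.22631602e+00, -1.93444204e+01,
        1.10039275e-02,  1.03064929e-02,  9.46803084e-06]), 'eef_pos': array([179.287477  , 624.09293403, 208.08556612]), 'tool_rot': array([-3.13969890e+00,  2.54178814e-05,  2.86179480e+00]), 'force': array([-0.37429196, -0.3582352 ,  0.2800945 ]), 'torque': array([-0.03777721,  0.04510416, -0.06690735]), 'gripper_force': 0.0, 'width': 85.4450040215661}
[[ 3.44864381e-01  4.84165868e-01 -8.04146734e-01  1.40186911e+03]
 [ 9.38429170e-01 -1.96529978e-01  2.84124374e-01 -3.13246677e+02]
 [-2.04756162e-02 -8.52619129e-01 -5.22131564e-01  6.41779444e+02]
 [ 0.00000000e+00  0.00000000e+00  0.00000000e+00  1.00000000e+00]]
[[-9.75522748e-01 -1.38180491e-01  1.71059990e-01  3.44445422e+02]
 [-2.18578478e-01  5.24213149e-01 -8.23057728e-01  8.26061949e+02]
 [ 2.40586250e-02 -8.40301569e-01 -5.41585133e-01  5.95613634e+02]
 [ 0.00000000e+00  0.00000000e+00  0.00000000e+00  1.00000000e+00]]
```

View pics/scene0.png

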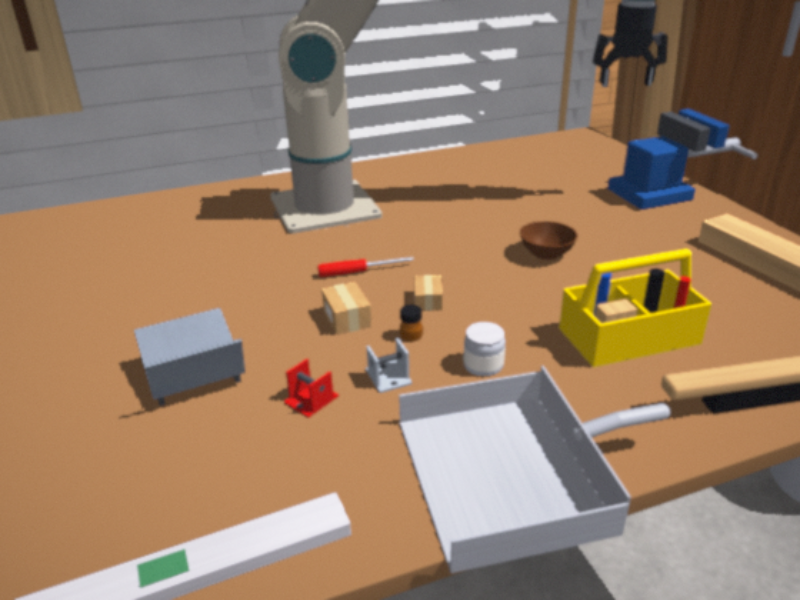

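View pics/side0.png

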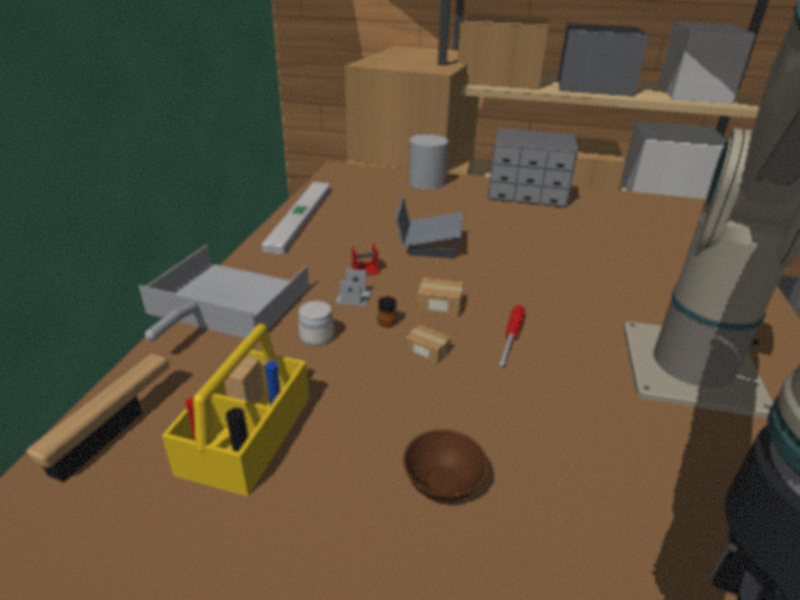

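Candidates (scene, 800x600):
- **Cartons:** large (346,306), small (428,292).
- **Bracket:** zinc (388,366), the one I want; red (312,388), the decoy.
- **Tin:** (484,349); the jar (411,322) is amber with a black lid and is not it.
- **Rack:** grey (190,352). The dustpan (510,460) is not it.
- **Bowl and caddy:** bowl (548,240), caddy (635,310).

```bash
cat > m.py <<'E'
from h import *
A=[];C=[]
for n in ['scene','side']:
    im,W=cloud(n); k=np.isfinite(W[...,0]); A.append(W[k]);C.append(im[k])
    b=W[k]; b=b[(abs(b[:,2])<8)&(b[:,0]>450)&(b[:,0]<800)&(abs(b[:,1])<300)]; print(n,'bench z',np.median(b[:,2]))
P=np.vstack(A);C=np.vstack(C); src=np.r_[np.zeros(len(A[0])),np.ones(len(A[1]))]
k=(P[:,2]>9)&(P[:,2]<160)&(P[:,0]>350)&(P[:,0]<950)&(abs(P[:,1])<520)
P=P[k];C=C[k];src=src[k]
g=2; G=np.zeros((300,520),np.uint8)
ij=((P[:,:2]-[350,-520])/g).astype(int); G[ij[:,0],ij[:,1]]=255
G=cv2.morphologyEx(G,cv2.MORPH_CLOSE,np.ones((4,4)))
n,L,S,_=cv2.connectedComponentsWithStats(G)
lab=L[ij[:,0],ij[:,1]]
for i in range(1,n):
    q=P[lab==i]
    if len(q)<60: continue
    top=np.percentile(q[:,2],97)
    t=q[q[:,2]>top-6]; 
    r=cv2.minAreaRect(t[:,:2].astype(np.float32))
    print(i,len(q),'col',np.median(C[lab==i],0),'xy',q[:,:2].min(0).round(),q[:,:2].max(0).round(),'top',top.round(1),'rect',np.round(r[0]),np.round(r[1]),round(r[2],1))
E
python3 m.py
python3 - <<'E'
from h import *
im=np.load('scene.npz')['im']
a=im[190:300,180:365,::-1]; cv2.imwrite('pics/crop1.png',cv2.resize(a,None,fx=4.2,fy=4.2,interpolation=cv2.INTER_CUBIC))
E
```

```text
scene bench z -0.20991763482709302
side bench z 0.06456728558600844
1 1989 col [75. 48. 31.] xy [350. 290.] [437. 397.] top 45.2 rect [394. 344.] [ 87. 107.] 0.0
3 1395 col [158. 135. 101.] xy [ 415. -110.] [497. -46.] top 45.5 rect [455. -78.] [82. 62.] 1.6
4 848 col [154. 124.  90.] xy [416.  39.] [490. 102.] top 33.6 rect [453.  69.] [46. 66.] 70.7
5 4231 col [106. 110. 115.] xy [ 443. -406.] [ 602. -260.] top 91.7 rect [ 592. -327.] [  9. 131.] 6.3
6 547 col [68. 46. 29.] xy [524. -16.] [562.  22.] top 51.2 rect [542.   4.] [32. 35.] 37.9
7 630 col [172.  29.  27.] xy [ 606. -212.] [ 669. -154.] top 50.2 rect [ 637. -183.] [51. 40.] 29.1
8 536 col [111. 114. 115.] xy [607. -91.] [652. -37.] top 50.7 rect [627. -64.] [40. 51.] 1.4
9 10436 col [159. 134.  24.] xy [609. 224.] [733. 423.] top 141.8 rect [671. 324.] [166.  19.] 86.5
10 1427 col [155. 152. 154.] xy [624.  47.] [686. 109.] top 61.1 rect [654.  77.] [54. 55.] 65.8
11 256 col [134.  35.  21.] xy [695. 373.] [711. 392.] top 110.7 rect [702. 382.] [13. 18.] 21.4
12 4755 col [125. 126. 131.] xy [729. -85.] [950. 218.] top 63.8 rect [842. 120.] [170. 145.] 24.4
13 5070 col [146. 116.  81.] xy [826. 248.] [893. 471.] top 58.7 rect [861. 359.] [220.  38.] 80.3
14 6195 col [224. 221. 228.] xy [ 836. -520.] [ 901. -196.] top 24.0 rect [ 868. -358.] [ 52. 323.] 3.5
```

View pics/crop1.png

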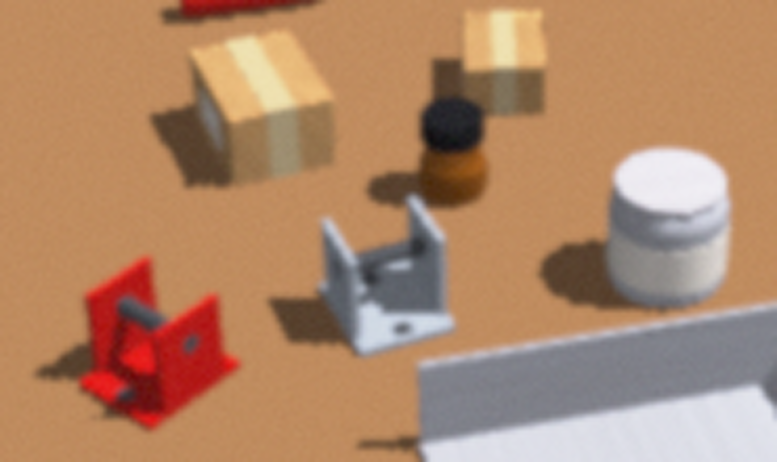

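```bash
cat > f.py <<'E'
from h import *
from scipy.optimize import least_squares
for n in ['scene','side']:
    im,W=cloud(n); P=W.reshape(-1,3); C=im.reshape(-1,3).astype(int); k=np.isfinite(P[:,0]); P=P[k];C=C[k]
    def box(x0,x1,y0,y1,z0,z1): 
        return P[(P[:,0]>x0)&(P[:,0]<x1)&(P[:,1]>y0)&(P[:,1]<y1)&(P[:,2]>z0)&(P[:,2]<z1)]
    def rect(q): r=cv2.minAreaRect(q[:,:2].astype(np.float32)); return np.round(r[0],1),np.round(r[1],1),round(r[2],1)
    print(n,'L',rect(box(400,510,-130,-30,41,48)))
    print('S',rect(box(400,510,25,115,29,36)))
    print('Br',rect(box(590,665,-110,-25,46,54)),rect(box(590,665,-110,-25,3,54)))
    print('tin',rect(box(615,695,35,120,56,65)))
    b=box(310,450,270,410,43,48); q=least_squares(lambda p:np.hypot(b[:,0]-p[0],b[:,1]-p[1])-p[2],[383,344,53],loss='soft_l1').x; print('bowl',q.round(1),b[:,:2].min(0).round(1),b[:,:2].max(0).round(1))
    h=box(600,740,220,430,137,146); m,s=h.mean(0),np.linalg.svd(h[:,:2]-h[:,:2].mean(0),full_matrices=False)[2][0]; print('handle',m.round(1),np.degrees(np.arctan2(s[1],s[0])),rect(h),'tubrim',rect(box(590,750,200,440,71,78)))
    d=box(430,620,-420,-240,9,110)
    # deck plane: normal (sin15 c, sin15 s, cos15)
    rng=np.random.default_rng(0)
    def plane(q,ok):
        best=None;bc=0
        for _ in range(600):
            a,b_,c=q[rng.choice(len(q),3,False)]; nn=np.cross(b_-a,c-a); l=np.linalg.norm(nn)
            if l<50: continue
            nn/=l
            if not ok(nn): continue
            i=abs((q-a)@nn)<1.5
            if i.sum()>bc: bc=i.sum();best=i
        t=q[best]; c=t.mean(0); nn=np.linalg.svd(t-c,full_matrices=False)[2][2]; return t,c,nn*np.sign(nn[np.argmax(abs(nn))])
    t,c,nn=plane(d,lambda v:abs(v[2])>.9); print('deck n',nn.round(3),'c',c.round(1),len(t),'yaw',np.degrees(np.arctan2(nn[1],nn[0])),'tilt',np.degrees(np.arccos(nn[2])))
    print('  deck rect',rect(t))
    e=d[d[:,2]>40]; e=e[abs((e-c)@nn)>5]
    t2,c2,n2=plane(e,lambda v:abs(v[2])<.4); print('back n',n2.round(3),'c',c2.round(1),len(t2),'yaw',np.degrees(np.arctan2(n2[1],n2[0])),'top',rect(box(560,630,-420,-240,88,100)))
E
python3 f.py
```

```text
scene L (array([454.3, -79.2]), array([84.3, 60.7]), 0.7)
S (array([453.1,  68.6]), array([44.1, 70. ]), 69.0)
Br (array([625.9, -66. ]), array([40.7, 50.9]), 3.7) (array([627.5, -65.7]), array([61. , 52.1]), 1.2)
tin (array([653. ,  76.8]), array([52. , 54.6]), 62.8)
bowl [382.5 342.   52.5] [324.9 288.5] [437.4 395.8]
handle [672.7 320.2 140.8] -93.75132967241329 (array([671.9, 322.4]), array([161.5,  17.3]), 86.3) tubrim (array([669.1, 324.2]), array([194.1, 116.3]), 85.7)
deck n [0.266 0.033 0.964] c [ 489.7 -339.4   51.8] 1144 yaw 7.110067260909383 tilt 15.522616946391944
  deck rect (array([ 514.2, -335.9]), array([131.9, 130.4]), 6.3)
back n [ 0.961  0.104 -0.257] c [ 588.4 -329.5   67.6] 1056 yaw 6.159143751709292 top (array([ 592.3, -327.5]), array([  8.8, 130.1]), 6.3)
side L (array([454.9, -79.1]), array([80.9, 64.7]), 1.9)
S (array([451.9,  68.1]), array([48.5, 65. ]), 68.9)
Br (array([627. , -65.5]), array([39.6, 52.9]), 0.5) (array([627. , -60.4]), array([59.9, 63.7]), 1.5)
tin (array([653.6,  77.2]), array([52.3, 55. ]), 18.7)
bowl [381.2 342.8  52.6] [327.4 288.3] [435.3 397.3]
handle [667.2 334.1 141.1] 86.14214689948754 (array([668.1, 325. ]), array([163.1,  15. ]), 85.9) tubrim (array([669.3, 324.5]), array([194.8, 112.3]), 86.4)
deck n [0.26  0.025 0.965] c [ 512.9 -331.9   46.8] 523 yaw 5.548240376936132 tilt 15.1223293282638
  deck rect (array([ 512.4, -335. ]), array([126.6, 135. ]), 5.5)
back n [ 0.96   0.099 -0.26 ] c [ 584.9 -320.6   68.8] 146 yaw 5.866460694469994 top (array([ 593.2, -326.2]), array([  5.9, 128.8]), 6.1)
```

arm_command(deltas=[{"dx":0.27,"dy":-0.3,"dz":-0.02,"yaw":8,"jaw":1},{"dx":0.27,"dy":-0.3,"dz":-0.02,"yaw":17.3,"jaw":1},{"dx":0.27,"dy":-0.3,"dz":-0.02,"yaw":17.3,"jaw":1},{"dx":0.27,"dy":-0.3,"dz":-0.02,"yaw":17.3,"jaw":1},{"dx":0.27,"dy":-0.3,"dz":-0.02,"yaw":17.3,"jaw":1},{"dx":0.27,"dy":-0.3,"dz":-0.02,"yaw":17.3,"jaw":1},{"dx":0.27,"dy":-0.3,"dz":-0.02,"yaw":17.3,"jaw":1},{"dx":0.27,"dy":-0.3,"dz":-0.02,"yaw":17.3,"jaw":1},{"dx":0.275,"dy":-0.704,"dz":-0.08,"yaw":17.3,"jaw":1},{"dx":0.275,"dy":-0.704,"dz":-0.08,"yaw":17.3,"jaw":1},{"dx":0.275,"dy":-0.704,"dz":-0.08,"yaw":17.3,"jaw":1},{"dx":0.275,"dy":-0.704,"dz":-0.08,"yaw":17.3,"jaw":1},{"dx":0.275,"dy":-0.704,"dz":-0.08,"yaw":17.3,"jaw":1},{"dx":0.275,"dy":-0.704,"dz":-0.08,"yaw":17.3,"jaw":1},{"dx":0.275,"dy":-0.704,"dz":-0.08,"yaw":17.3,"jaw":1},{"dx":0.275,"dy":-0.704,"dz":-0.08,"yaw":17.3,"jaw":1},{"dx":0.275,"dy":-0.704,"dz":-0.08,"yaw":17.3,"jaw":1},{"dx":0.275,"dy":-0.704,"dz":-0.08,"yaw":17.3,"jaw":1},{"dx":0.275,"dy":-0.704,"dz":-0.08,"yaw":17.3,"jaw":1},{"dx":0.275,"dy":-0.704,"dz":-0.08,"yaw":17.3,"jaw":1}])

```text
clock: 2.1
eef_pos: [454.8, -77.0, 129.2]
tool_rot: [3.141, 0.0, -3.116]
force: [-0.5, 0.0, 1.0]
width: 85.3
gripper_force: 0.0
```

Run:
```python
from h import *
s=read_state(); print(s['eef_pos'],s['tool_rot'],s['qpos'])
im=grab('wrist'); cv2.imwrite('pics/w1.png',im[...,::-1])
im,W=cloud('wrist'); 
P=W.reshape(-1,3);P=P[np.isfinite(P[:,0])]
for lo,hi,b in [(41,48,(400,510,-130,-30))]:
    q=P[(P[:,2]>lo)&(P[:,2]<hi)&(P[:,0]>b[0])&(P[:,0]<b[1])&(P[:,1]>b[2])&(P[:,1]<b[3])]
    print(len(q),cv2.minAreaRect(q[:,:2].astype(np.float32)),np.median(q[:,2]))
```

```text
[454.7841973  -77.04506531 129.17489789] [ 3.14062827e+00  2.92970845e-04 -3.11604070e+00] [ 0.15191027  0.49165252 -0.06192322  2.10876534  0.05469433  0.54246154
  1.64680456]
7978 ((452.90264892578125, -78.29209899902344), (81.14602661132812, 60.10540771484375), 1.1196644306182861) 42.83999548439846
```

View pics/w1.png

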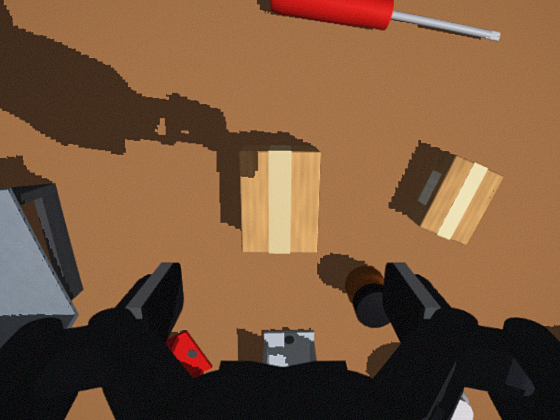

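The wrist view shows the large carton at (280,202), centred between the fingers and square. The zinc bracket is at (288,347), the jar at (372,300) and the small carton at (460,200). Descending on the large carton.

arm_command(deltas=[{"dx":-0.001,"dy":-0.001,"dz":-0.04,"jaw":1},{"dx":-0.001,"dy":-0.001,"dz":-0.08,"jaw":1},{"dx":-0.001,"dy":-0.001,"dz":-0.11,"jaw":1},{"dx":-0.001,"dy":-0.001,"dz":-0.121,"jaw":1},{"dx":-0.001,"dy":-0.001,"dz":-0.121,"jaw":1},{"dx":-0.001,"dy":-0.001,"dz":-0.121,"jaw":0},{"dx":-0.001,"dy":-0.001,"dz":-0.121,"jaw":0},{"dx":-0.001,"dy":-0.001,"dz":-0.121,"jaw":0},{"dx":-0.001,"dy":-0.001,"dz":-0.121,"jaw":0},{"dx":-0.001,"dy":-0.001,"dz":-0.121,"jaw":0},{"dx":-0.001,"dy":-0.001,"dz":-0.121,"jaw":0}])

```text
invalid input at $.deltas[0]: expected keys dx, dy, dz, yaw, jaw
```

arm_command(deltas=[{"dx":-0.001,"dy":-0.001,"dz":-0.04,"yaw":0,"jaw":1},{"dx":-0.001,"dy":-0.001,"dz":-0.08,"yaw":0,"jaw":1},{"dx":-0.001,"dy":-0.001,"dz":-0.11,"yaw":0,"jaw":1},{"dx":-0.001,"dy":-0.001,"dz":-0.121,"yaw":0,"jaw":1},{"dx":-0.001,"dy":-0.001,"dz":-0.121,"yaw":0,"jaw":1},{"dx":-0.001,"dy":-0.001,"dz":-0.121,"yaw":0,"jaw":0},{"dx":-0.001,"dy":-0.001,"dz":-0.121,"yaw":0,"jaw":0},{"dx":-0.001,"dy":-0.001,"dz":-0.121,"yaw":0,"jaw":0},{"dx":-0.001,"dy":-0.001,"dz":-0.121,"yaw":0,"jaw":0},{"dx":-0.001,"dy":-0.001,"dz":-0.121,"yaw":0,"jaw":0},{"dx":-0.001,"dy":-0.001,"dz":-0.121,"yaw":0,"jaw":0}])

```text
clock: 3.25
eef_pos: [454.1, -79.3, 8.8]
tool_rot: [3.141, 0.001, -3.118]
force: [-1.5, 1.9, 6.1]
width: 58.1
gripper_force: 65.2
```

arm_command(deltas=[{"dx":0,"dy":0,"dz":0.04,"yaw":0,"jaw":0},{"dx":0,"dy":0,"dz":0.09,"yaw":0,"jaw":0},{"dx":0.01,"dy":-0.03,"dz":0.11,"yaw":0,"jaw":0},{"dx":0.025,"dy":-0.075,"dz":0.11,"yaw":1,"jaw":0},{"dx":0.04,"dy":-0.12,"dz":0.11,"yaw":3,"jaw":0},{"dx":0.055,"dy":-0.165,"dz":0.11,"yaw":4.7,"jaw":0},{"dx":0.07,"dy":-0.21,"dz":0.11,"yaw":4.7,"jaw":0},{"dx":0.078,"dy":-0.24,"dz":0.11,"yaw":4.7,"jaw":0},{"dx":0.082,"dy":-0.254,"dz":0.1,"yaw":4.7,"jaw":0},{"dx":0.082,"dy":-0.254,"dz":0.09,"yaw":4.7,"jaw":0},{"dx":0.082,"dy":-0.254,"dz":0.08,"yaw":4.7,"jaw":0},{"dx":0.082,"dy":-0.254,"dz":0.07,"yaw":4.7,"jaw":0},{"dx":0.082,"dy":-0.254,"dz":0.07,"yaw":4.7,"jaw":0},{"dx":0.082,"dy":-0.254,"dz":0.07,"yaw":4.7,"jaw":0}])

```text
clock: 4.65
eef_pos: [535.5, -332.9, 77.8]
tool_rot: [3.141, -0.001, -3.036]
force: [0.3, 0.7, -5.4]
width: 57.9
gripper_force: 69.3
```

Run:
```python
from h import *
s=read_state(); print(s['eef_pos'],s['tool_rot'],s['force'],s['torque'])
im=grab('side'); cv2.imwrite('pics/s2.png',cv2.resize(im[100:220,240:400,::-1],None,fx=4,fy=4))
im,W=cloud('side')
P=W.reshape(-1,3);P=P[np.isfinite(P[:,0])]; c,s_=np.cos(np.radians(6.1)),np.sin(np.radians(6.1))
Q=np.c_[P[:,0]*c+P[:,1]*s_-537.1,-P[:,0]*s_+P[:,1]*c+388.1,P[:,2]]
np.save('Q.npy',Q)
q=Q[(abs(Q[:,0]+40)<60)&(Q[:,1]>28)&(Q[:,1]<33)&(Q[:,2]>45)&(Q[:,2]<115)]
print(len(q),cv2.minAreaRect(q[:,[0,2]].astype(np.float32)))
```

```text
[ 535.49808139 -332.92607191   77.77297671] [ 3.14074533e+00 -6.37196059e-04 -3.03575568e+00] [ 0.27499381  0.69109848 -5.37580184] [ 0.00043606 -0.02860058  0.04766363]
204 ((-41.5880241394043, 79.52114868164062), (112.60772705078125, 68.10028839111328), 1.427956223487854)
```

View pics/s2.png

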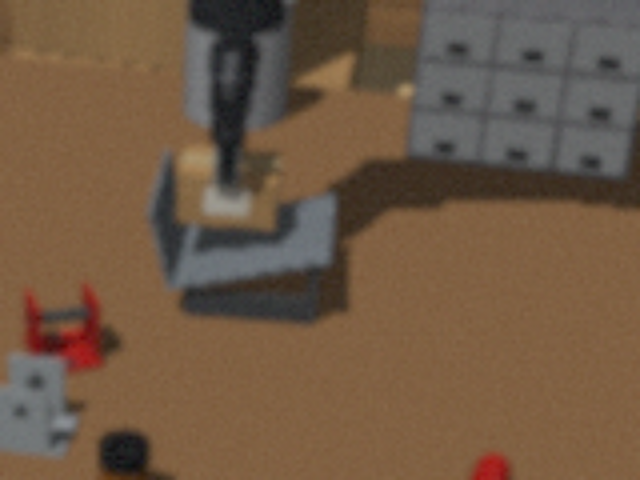

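arm_command(deltas=[{"dx":0,"dy":0,"dz":-0.008,"yaw":0,"jaw":0},{"dx":0,"dy":0,"dz":-0.013,"yaw":0,"jaw":0},{"dx":0,"dy":0,"dz":-0.017,"yaw":0,"jaw":0},{"dx":0,"dy":0,"dz":-0.02,"yaw":0,"jaw":0},{"dx":0,"dy":0,"dz":-0.02,"yaw":0,"jaw":0}])

```text
clock: 5.2
eef_pos: [536.3, -334.1, 58.8]
tool_rot: [-3.141, 0.001, -3.037]
force: [-0.1, 1.6, 2.7]
width: 57.9
gripper_force: 70.2
```

arm_command(deltas=[{"dx":0,"dy":0,"dz":-0.002,"yaw":0,"jaw":0},{"dx":0,"dy":0,"dz":-0.004,"yaw":0,"jaw":0},{"dx":0,"dy":0,"dz":-0.004,"yaw":0,"jaw":0}])

```text
clock: 5.5
eef_pos: [538.7, -333.9, 56.5]
tool_rot: [-3.14, 0.005, -3.037]
force: [1.4, 2.9, 10.1]
width: 58.0
gripper_force: 71.2
```

arm_command(deltas=[{"dx":-0.001,"dy":0,"dz":-0.002,"yaw":0,"jaw":0},{"dx":-0.002,"dy":0,"dz":-0.004,"yaw":0,"jaw":0},{"dx":-0.002,"dy":0,"dz":-0.006,"yaw":0,"jaw":0},{"dx":-0.002,"dy":0,"dz":-0.006,"yaw":0,"jaw":0}])

```text
clock: 5.9
eef_pos: [542.3, -333.5, 52.7]
tool_rot: [-3.137, 0.015, -3.035]
force: [8.6, 4.0, 15.1]
width: 57.8
gripper_force: 72.9
```

Run:
```python
from h import *
s=read_state(); print(s['eef_pos'],s['tool_rot'],s['force'],s['torque'])
im=grab('side'); cv2.imwrite('pics/s3.png',cv2.resize(im[120:190,260:360,::-1],None,fx=6,fy=6))
```

```text
[ 542.25086196 -333.53876193   52.65956028] [-3.13742478  0.01522901 -3.03537889] [ 8.60953934  4.00105789 15.07124166] [ 0.95428697 -1.01349006 -0.17062769]
```

View pics/s3.png

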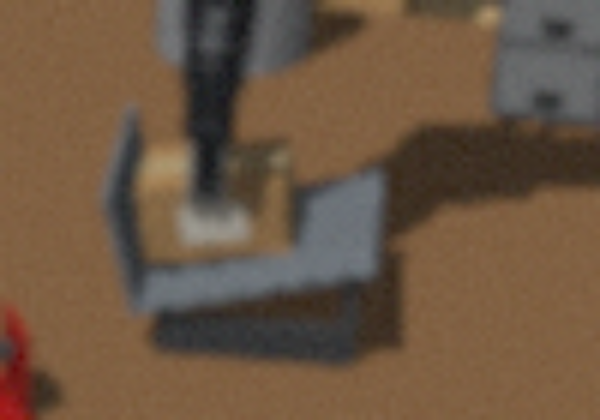

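arm_command(deltas=[{"dx":-0.001,"dy":0,"dz":-0.002,"yaw":0,"jaw":0},{"dx":-0.001,"dy":0,"dz":-0.002,"yaw":0,"jaw":0},{"dx":-0.001,"dy":0,"dz":0,"yaw":0,"jaw":0.75},{"dx":-0.001,"dy":0,"dz":0,"yaw":0,"jaw":0.9},{"dx":-0.001,"dy":0,"dz":0,"yaw":0,"jaw":0.9},{"dx":-0.001,"dy":0,"dz":0,"yaw":0,"jaw":0.9},{"dx":-0.001,"dy":0,"dz":0.01,"yaw":0,"jaw":1},{"dx":-0.001,"dy":0,"dz":0.03,"yaw":0,"jaw":1},{"dx":-0.03,"dy":0,"dz":0.07,"yaw":0,"jaw":1},{"dx":-0.06,"dy":0,"dz":0.11,"yaw":0,"jaw":1},{"dx":-0.06,"dy":0,"dz":0.11,"yaw":0,"jaw":1}])

```text
clock: 7.05
eef_pos: [471.8, -337.3, 163.3]
tool_rot: [-3.136, 0.003, -3.041]
force: [0.7, -0.7, 0.8]
width: 85.6
gripper_force: 0.0
```

```bash
cat > rk.py <<'E'
from h import *
# rack-frame report of things lying on the deck from all cameras
a=np.radians(6.1);t=np.radians(15);
X=np.array([np.cos(a)*np.cos(t),np.sin(a)*np.cos(t),-np.sin(t)]);Y=np.array([-np.sin(a),np.cos(a),0]);Z=np.cross(X,Y)
s0,t0=537.1,-388.1
O=np.array([np.cos(a)*s0-np.sin(a)*t0,np.sin(a)*s0+np.cos(a)*t0,30.])
def rack(n):
    im,W=cloud(n);P=W.reshape(-1,3);P=P[np.isfinite(P[:,0])]-O
    return np.c_[P@X,P@Y,P@Z]
def report(h):
    for n in ['scene','side','wrist']:
        grab(n); Q=rack(n)
        d=Q[(abs(Q[:,0]+105)<20)&(abs(Q[:,1])<55)&(abs(Q[:,2])<8)]
        m=Q[(Q[:,0]>-125)&(Q[:,0]<-3)&(abs(Q[:,1])<60)&(abs(Q[:,2]-h)<5)]
        b=Q[(abs(Q[:,0])<10)&(abs(Q[:,1])<63)&(Q[:,2]>48)&(Q[:,2]<62)]
        print(n,'deck',np.median(d[:,2]).round(1) if len(d) else None,'backstop x',np.percentile(b[:,0],[5,50,95]).round(1) if len(b) else None, 'by',np.percentile(b[:,1],[0.5,99.5]).round(1) if len(b) else None)
        if len(m)>30:
            r=cv2.minAreaRect(m[:,:2].astype(np.float32)); A=np.c_[m[:,:2],np.ones(len(m))]; p=np.linalg.lstsq(A,m[:,2],rcond=None)[0]
            print('   top',np.round(r[0],1),np.round(r[1],1),round(r[2],1),'slopes deg',np.degrees(p[:2]).round(1),'z',np.median(m[:,2]).round(1), 'x pct',np.percentile(m[:,0],[1,99]).round(1),'y pct',np.percentile(m[:,1],[1,99]).round(1))
E
python3 - <<'E'
from rk import *
print(read_state()['eef_pos'],read_state()['tool_rot']); report(44)
cv2.imwrite('pics/w4.png',np.load('wrist.npz')['im'][...,::-1])
E
```

```text
[ 471.80544065 -337.28283936  163.29319823] [-3.13567909e+00  2.90284933e-03 -3.04134641e+00]
scene deck -1.3 backstop x [0.9 2.6 4.6] by [-62.4  61.8]
   top [-53.1  -0.8] [65.5 60.2] 0.1 slopes deg [ 0.2 -0.1] z 42.9 x pct [-82.9 -21.2] y pct [-30.3  28.7]
side deck 0.0 backstop x [-0.8 -0.2  0.7] by [-59.7  62.2]
   top [-43.1   2.3] [64.  80.3] 86.6 slopes deg [ 0.4 -1.9] z 44.0 x pct [-82.2  -5. ] y pct [-29.   31.8]
wrist deck -1.9 backstop x [-2.9 -1.8 -0.9] by [-62.3  62.3]
   top [-44.1   2.3] [ 82.1 112.4] 0.0 slopes deg [0.2 0. ] z 42.2 x pct [-84.1  -4.9] y pct [-29.   29.7]
```

View pics/w4.png

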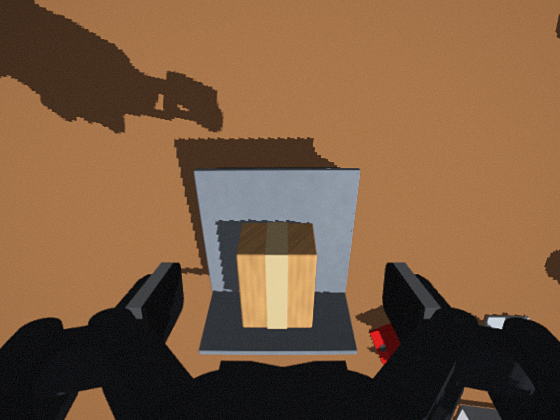

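The large carton is flat and centred (near end at (277,238), sides parallel to the deck), but about 2 mm short of the backstop. I'll nudge it home with shut fingers.

arm_command(deltas=[{"dx":0.0,"dy":-0.003,"dz":-0.03,"yaw":0.3,"jaw":0},{"dx":0.003,"dy":-0.003,"dz":-0.06,"yaw":0.3,"jaw":0},{"dx":0.004,"dy":-0.003,"dz":-0.06,"yaw":0.3,"jaw":0},{"dx":0.004,"dy":-0.003,"dz":-0.06,"yaw":0.3,"jaw":0},{"dx":0.004,"dy":-0.002,"dz":-0.08,"yaw":0.3,"jaw":0},{"dx":0.004,"dy":-0.002,"dz":-0.099,"yaw":0.3,"jaw":0},{"dx":0.008,"dy":-0.0015,"dz":-0.099,"yaw":0.3,"jaw":0},{"dx":0.012,"dy":-0.001,"dz":-0.099,"yaw":0.3,"jaw":0},{"dx":0.015,"dy":-0.001,"dz":-0.099,"yaw":0.3,"jaw":0},{"dx":0.015,"dy":-0.001,"dz":-0.099,"yaw":0.3,"jaw":0}])

```text
clock: 8.2
eef_pos: [490.3, -335.5, 60.3]
tool_rot: [-3.14, 0.003, -3.032]
force: [-0.8, -0.4, -0.7]
width: 0.0
gripper_force: 0.0
```

arm_command(deltas=[{"dx":0.001,"dy":-0.001,"dz":0.002,"yaw":0,"jaw":0},{"dx":0.002,"dy":-0.002,"dz":0.002,"yaw":0,"jaw":0},{"dx":0.003,"dy":-0.002,"dz":0.002,"yaw":0,"jaw":0},{"dx":0.004,"dy":-0.002,"dz":0.002,"yaw":0,"jaw":0},{"dx":0.004,"dy":-0.002,"dz":0.002,"yaw":0,"jaw":0}])

```text
clock: 8.7
eef_pos: [492.6, -337.2, 61.0]
tool_rot: [3.141, -0.0, -3.032]
force: [-0.9, 1.0, 0.2]
width: 0.1
gripper_force: 0.0
```

arm_command(deltas=[{"dx":0.002,"dy":0,"dz":0.001,"yaw":0,"jaw":0},{"dx":0.003,"dy":0,"dz":0.001,"yaw":0,"jaw":0},{"dx":0.004,"dy":0,"dz":0.001,"yaw":0,"jaw":0},{"dx":0.004,"dy":0,"dz":0.001,"yaw":0,"jaw":0}])

```text
clock: 9.1
eef_pos: [495.3, -337.4, 61.7]
tool_rot: [3.141, -0.002, -3.033]
force: [-3.1, -0.3, 0.1]
width: 0.1
gripper_force: 1.6
```

Contact at about 3 N, so I'll keep going until the backstop resists.

arm_command(deltas=[{"dx":0.002,"dy":0,"dz":0,"yaw":0,"jaw":0},{"dx":0.003,"dy":0,"dz":0,"yaw":0,"jaw":0},{"dx":0.004,"dy":0,"dz":0,"yaw":0,"jaw":0},{"dx":0.004,"dy":0,"dz":0,"yaw":0,"jaw":0}])

```text
clock: 9.5
eef_pos: [495.4, -337.4, 61.6]
tool_rot: [3.139, -0.009, -3.034]
force: [-9.3, -0.1, 5.9]
width: -0.1
gripper_force: 5.8
```

arm_command(deltas=[{"dx":-0.015,"dy":0,"dz":0.002,"yaw":0,"jaw":0},{"dx":-0.02,"dy":0,"dz":0.05,"yaw":0,"jaw":0.3},{"dx":-0.02,"dy":0.02,"dz":0.09,"yaw":0,"jaw":1},{"dx":-0.047,"dy":0.405,"dz":0.075,"yaw":-27,"jaw":1},{"dx":-0.047,"dy":0.405,"dz":0.075,"yaw":-27,"jaw":1},{"dx":-0.047,"dy":0.405,"dz":0.075,"yaw":-27,"jaw":1},{"dx":-0.047,"dy":0.405,"dz":0.075,"yaw":-27,"jaw":1},{"dx":-0.047,"dy":0.405,"dz":0.075,"yaw":-27,"jaw":1},{"dx":-0.047,"dy":0.405,"dz":0.075,"yaw":-27,"jaw":1},{"dx":-0.047,"dy":0.405,"dz":0.075,"yaw":-27,"jaw":1},{"dx":-0.047,"dy":0.405,"dz":0.075,"yaw":-27,"jaw":1},{"dx":-0.047,"dy":0.405,"dz":0.075,"yaw":-27,"jaw":1},{"dx":-0.047,"dy":0.405,"dz":0.075,"yaw":-27,"jaw":1},{"dx":-0.047,"dy":0.405,"dz":0.075,"yaw":-27,"jaw":1},{"dx":-0.047,"dy":0.405,"dz":0.075,"yaw":-27,"jaw":1}])

```text
clock: 11.0
eef_pos: [454.0, 66.2, 137.1]
tool_rot: [-3.141, 0.001, 2.777]
force: [0.1, 1.3, 0.1]
width: 85.4
gripper_force: 0.0
```

Run:
```python
from rk import *
s=read_state();print(s['eef_pos'],np.degrees(s['tool_rot'][2]),s['qpos']); report(44)
im,W=cloud('wrist');P=W.reshape(-1,3)
q=P[(abs(P[:,0]-452)<55)&(abs(P[:,1]-68)<50)&(P[:,2]>27)&(P[:,2]<37)]
print(cv2.minAreaRect(q[:,:2].astype(np.float32)),np.median(q[:,2]),len(q))
```

```text
[453.95522274  66.20263808 137.14118942] 159.10003544037144 [-0.18072687  0.47437312 -0.03580475  2.10866112  0.03180969  0.55850619
  0.96647249]
scene deck -1.3 backstop x [0.6 2.7 4.5] by [-62.4  62.4]
   top [-51.   -1.1] [60.4 65.3] 90.0 slopes deg [0.3 0.1] z 42.8 x pct [-81.6 -21. ] y pct [-30.7  28.3]
side deck -0.3 backstop x [-1.2 -0.1  0.6] by [-60.8  61.4]
   top [-17.2  -1. ] [58.4 26.1] 89.1 slopes deg [0.7 1. ] z 44.3 x pct [-30.   -3.9] y pct [-29.9  23.6]
wrist deck None backstop x None by None
((450.5201110839844, 69.15010070800781), (46.08786392211914, 65.33399963378906), 70.0052261352539) 30.810625636831162 4301
```

arm_command(deltas=[{"dx":-0.001,"dy":0.001,"dz":-0.04,"yaw":0.9,"jaw":1},{"dx":-0.001,"dy":0.001,"dz":-0.08,"yaw":0.9,"jaw":1},{"dx":-0.001,"dy":0.001,"dz":-0.115,"yaw":0.9,"jaw":1},{"dx":-0.001,"dy":0.001,"dz":-0.13,"yaw":0.9,"jaw":1},{"dx":-0.001,"dy":0.001,"dz":-0.13,"yaw":0.9,"jaw":1}])

```text
clock: 11.65
eef_pos: [450.8, 67.8, 4.7]
tool_rot: [-3.139, -0.004, 2.795]
force: [0.2, 0.1, 0.8]
width: 85.3
gripper_force: 0.0
```

arm_command(deltas=[{"dx":0.001,"dy":0.001,"dz":0.002,"yaw":0,"jaw":1},{"dx":0.001,"dy":0.001,"dz":0.002,"yaw":0,"jaw":0},{"dx":0.001,"dy":0.001,"dz":0.002,"yaw":0,"jaw":0},{"dx":0.001,"dy":0.001,"dz":0.002,"yaw":0,"jaw":0},{"dx":0.001,"dy":0.001,"dz":0.002,"yaw":0,"jaw":0},{"dx":0.001,"dy":0.001,"dz":0.002,"yaw":0,"jaw":0},{"dx":0.001,"dy":0.001,"dz":0.002,"yaw":0,"jaw":0},{"dx":0.001,"dy":0.001,"dz":0.002,"yaw":0,"jaw":0}])

```text
clock: 12.45
eef_pos: [454.2, 69.8, 9.8]
tool_rot: [3.141, 0.002, 2.795]
force: [-0.6, -0.7, 8.1]
width: 0.2
gripper_force: 3.9
```

Run:
```python
from h import *
a=grab('scene')[130:280,200:400,::-1]; b=grab('side')[180:330,230:430,::-1]
cv2.imwrite('pics/x5.png',cv2.resize(np.vstack([a,b]),None,fx=2,fy=2,interpolation=cv2.INTER_CUBIC))
```

```text
(no output)
```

View pics/x5.png

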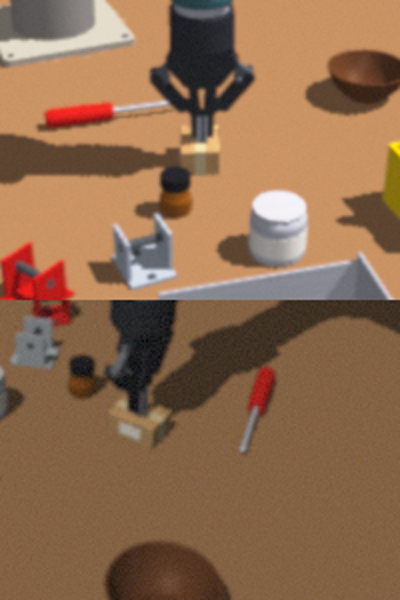

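Run:
```python
from h import *
s=read_state();print(s['clock'],s['eef_pos'],s['tool_rot'],s['width'],s['gripper_force'],s['force'],s['qpos'])
for n in ['scene','side']:
    im,W=cloud(n);P=W.reshape(-1,3);C=im.reshape(-1,3).astype(int)
    k=(abs(P[:,0]-453)<60)&(abs(P[:,1]-69)<60)&(P[:,2]>8)&(P[:,2]<120)
    d=k&(C.max(1)<70); c=k&(C[:,0]-C[:,2]>30)
    print(n,'dark zmin',np.percentile(P[d,2],[0,2,10]),'carton',c.sum(),np.percentile(P[c],[1,50,99],0).round(),cv2.minAreaRect(P[c&(P[:,2]>25)][:,:2].astype(np.float32)))
a=np.load('scene.npz')['im'][175:235,265:330,::-1];b=np.load('side.npz')['im'][210:270,265:330,::-1]
cv2.imwrite('pics/x6.png',cv2.resize(np.hstack([a,b]),None,fx=6,fy=6,interpolation=cv2.INTER_CUBIC))
```

```text
12.55 [454.19996824  69.75840254   9.76744813] [3.14100689e+00 1.56027455e-03 2.79541002e+00] 0.22621410176028875 3.864568069557208 [-0.29325873 -1.44163653  7.5608419 ] [-0.14288964  0.72683919 -0.10385341  2.18442376  0.29386176  0.24134991
  0.71829963]
scene dark zmin [43.94545911 55.02749927 76.77910262] carton 462 [[420.  20.   8.]
 [472.  62.  32.]
 [489. 119. 119.]] ((462.9235534667969, 67.01690673828125), (89.5370101928711, 85.5686264038086), 25.61202621459961)
side dark zmin [ 8.15927243 35.55178457 49.91004447] carton 382 [[416.  42.   9.]
 [445.  81.  31.]
 [487. 101.  96.]] ((455.212646484375, 72.70820617675781), (91.97665405273438, 74.55278015136719), 20.423994064331055)
```

View pics/x6.png

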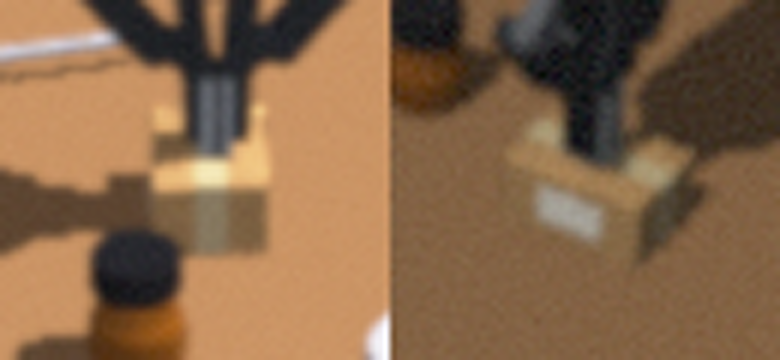

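Shut fingers ended inside the carton's middle, at about (215,150) left and (600,160) right in the crop: the pads had caught only its top rim. The carton itself hasn't moved. I'll lift slowly and regrip lower.

arm_command(deltas=[{"dx":0,"dy":0,"dz":0.006,"yaw":0,"jaw":0},{"dx":0,"dy":0,"dz":0.012,"yaw":0,"jaw":0},{"dx":0,"dy":0,"dz":0.018,"yaw":0,"jaw":0},{"dx":0,"dy":0,"dz":0.024,"yaw":0,"jaw":0},{"dx":0,"dy":0,"dz":0.03,"yaw":0,"jaw":0},{"dx":0,"dy":0,"dz":0.04,"yaw":0,"jaw":0},{"dx":0,"dy":0,"dz":0.08,"yaw":0,"jaw":0.4},{"dx":0,"dy":0,"dz":0.125,"yaw":0,"jaw":1},{"dx":0,"dy":0,"dz":0.125,"yaw":0,"jaw":1},{"dx":0,"dy":0,"dz":0.125,"yaw":0,"jaw":1},{"dx":0,"dy":0,"dz":0.125,"yaw":0,"jaw":1}])

```text
clock: 13.65
eef_pos: [452.8, 69.4, 133.7]
tool_rot: [-3.141, -0.001, 2.795]
force: [-0.3, -0.1, -0.5]
width: 72.2
gripper_force: 0.0
```

```bash
cat > sc.py <<'E'
from h import *
s=read_state();print(s['eef_pos'],np.degrees(s['tool_rot'][2]),s['force'])
for n in ['scene','side','wrist']:
    grab(n);im,W=cloud(n);P=W.reshape(-1,3);C=im.reshape(-1,3).astype(int)
    q=P[(abs(P[:,0]-452)<55)&(abs(P[:,1]-68)<50)&(P[:,2]>27)&(P[:,2]<38)&(C[:,0]-C[:,2]>25)]
    print(n,len(q),cv2.minAreaRect(q[:,:2].astype(np.float32)),np.median(q[:,2]))
E
python3 sc.py
```

```text
[452.77144567  69.43215701 133.73120059] 160.15891853600033 [-0.29151111 -0.07068454 -0.46533221]
scene 276 ((452.2738952636719, 68.80441284179688), (44.31560516357422, 67.4120864868164), 68.41016387939453) 31.576610217394204
side 328 ((452.2798156738281, 68.81498718261719), (48.643131256103516, 64.80430603027344), 69.26195526123047) 31.885440558745074
wrist 4400 ((450.30450439453125, 69.16404724121094), (46.12654113769531, 64.71710968017578), 70.05294799804688) 30.811218329251318
```

arm_command(deltas=[{"dx":-0.001,"dy":0,"dz":-0.04,"yaw":0,"jaw":1},{"dx":-0.001,"dy":0,"dz":-0.08,"yaw":0,"jaw":1},{"dx":-0.001,"dy":0,"dz":-0.115,"yaw":0,"jaw":1},{"dx":-0.001,"dy":0,"dz":-0.131,"yaw":0,"jaw":1},{"dx":-0.001,"dy":0,"dz":-0.131,"yaw":0,"jaw":1},{"dx":-0.001,"dy":0,"dz":-0.131,"yaw":0,"jaw":0.6},{"dx":-0.001,"dy":0,"dz":-0.131,"yaw":0,"jaw":0.4},{"dx":-0.001,"dy":0,"dz":-0.131,"yaw":0,"jaw":0.4}])

```text
clock: 14.6
eef_pos: [453.1, 69.3, 4.2]
tool_rot: [3.141, 0.002, 2.795]
force: [-4.9, 0.5, 46.0]
width: 43.9
gripper_force: 48.9
```

arm_command(deltas=[{"dx":-0.001,"dy":0,"dz":0.002,"yaw":0,"jaw":0.4},{"dx":-0.001,"dy":0,"dz":0.003,"yaw":0,"jaw":0.4},{"dx":-0.001,"dy":0,"dz":0.003,"yaw":0,"jaw":0.4}])

```text
clock: 14.9
eef_pos: [451.8, 69.9, 6.5]
tool_rot: [3.141, 0.001, 2.795]
force: [-0.4, -0.6, -2.4]
width: 42.8
gripper_force: 61.1
```

arm_command(deltas=[{"dx":0,"dy":0,"dz":0.01,"yaw":0,"jaw":0.45},{"dx":0,"dy":0,"dz":0.04,"yaw":0,"jaw":0.45},{"dx":0,"dy":0,"dz":0.08,"yaw":0,"jaw":0.45},{"dx":0,"dy":0,"dz":0.12,"yaw":0,"jaw":0.45},{"dx":0,"dy":0,"dz":0.12,"yaw":0,"jaw":0.45},{"dx":0,"dy":0,"dz":0.12,"yaw":0,"jaw":0.45}])

```text
clock: 15.5
eef_pos: [451.9, 69.5, 127.0]
tool_rot: [3.141, 0.002, 2.795]
force: [-0.7, -1.4, -2.5]
width: 43.0
gripper_force: 61.9
```

Run:
```python
from h import *
s=read_state();print(s['eef_pos'],np.degrees(s['tool_rot'][2]),s['force'])
im=grab('scene');W=cloud('scene')[1]
a=im[140:240,250:350,::-1];b=grab('side')[180:280,240:340,::-1]
cv2.imwrite('pics/x7.png',cv2.resize(np.hstack([a,b]),None,fx=4,fy=4,interpolation=cv2.INTER_CUBIC))
for n in ['scene','side']:
    im,W=cloud(n);P=W.reshape(-1,3);C=im.reshape(-1,3).astype(int)
    q=P[(abs(P[:,0]-452)<50)&(abs(P[:,1]-69)<45)&(P[:,2]>90)&(P[:,2]<170)&(C[:,0]-C[:,2]>25)]; print(n,len(q),np.percentile(q,[0.5,50,99.5],0).round(1))
```

```text
[451.9035023   69.5047492  127.02261917] 160.14129714907122 [-0.65796503 -1.35030442 -2.48073649]
scene 493 [[417.9  37.9 122.8]
 [473.5  64.9 152.7]
 [489.4  99.4 167.7]]
side 440 [[413.9  52.  121.5]
 [438.3  84.8 145.6]
 [488.1 102.8 165.4]]
```

View pics/x7.png

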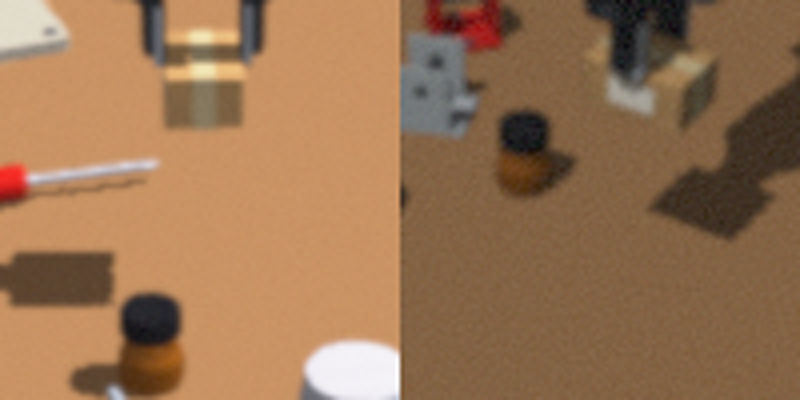

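arm_command(deltas=[{"dx":0.0,"dy":-0.03,"dz":0.02,"yaw":0,"jaw":0.45},{"dx":0.02,"dy":-0.07,"dz":0.03,"yaw":5,"jaw":0.45},{"dx":0.03,"dy":-0.115,"dz":0.03,"yaw":10,"jaw":0.45},{"dx":0.04,"dy":-0.16,"dz":0.03,"yaw":15,"jaw":0.45},{"dx":0.05,"dy":-0.205,"dz":0.03,"yaw":20,"jaw":0.45},{"dx":0.06,"dy":-0.25,"dz":0.03,"yaw":25.9,"jaw":0.45},{"dx":0.075,"dy":-0.295,"dz":0.03,"yaw":25.9,"jaw":0.45},{"dx":0.09,"dy":-0.34,"dz":0.03,"yaw":25.9,"jaw":0.45},{"dx":0.1,"dy":-0.375,"dz":0.03,"yaw":25.9,"jaw":0.45},{"dx":0.102,"dy":-0.395,"dz":0.025,"yaw":25.9,"jaw":0.45},{"dx":0.102,"dy":-0.401,"dz":0.015,"yaw":25.9,"jaw":0.45},{"dx":0.102,"dy":-0.401,"dz":0,"yaw":25.9,"jaw":0.45},{"dx":0.102,"dy":-0.401,"dz":-0.012,"yaw":25.9,"jaw":0.45},{"dx":0.102,"dy":-0.401,"dz":-0.012,"yaw":25.9,"jaw":0.45},{"dx":0.102,"dy":-0.401,"dz":-0.012,"yaw":25.9,"jaw":0.45}])

```text
clock: 17.1
eef_pos: [553.5, -329.5, 113.5]
tool_rot: [3.14, -0.001, -3.033]
force: [-0.1, -0.1, -2.8]
width: 43.0
gripper_force: 62.0
```

Run:
```python
from h import *
s=read_state();e=s['eef_pos'];print(e,np.degrees(s['tool_rot'][2]),s['force'],s['qpos'])
a=np.radians(6.1);print('off',e[0]*np.cos(a)+e[1]*np.sin(a)-537.1,'t',-e[0]*np.sin(a)+e[1]*np.cos(a)+388.1)
```

```text
[ 553.52089892 -329.46120866  113.54671542] -173.79980215037256 [-0.14664768 -0.05940056 -2.76724477] [ 0.75751577  0.76460955 -0.45344366  1.61223426  0.40999541  0.86215769
  1.82227952]
off -21.723056713561505 t 1.6848348189376452
```

arm_command(deltas=[{"dx":0,"dy":-0.002,"dz":-0.006,"yaw":0,"jaw":0.45},{"dx":0,"dy":-0.002,"dz":-0.011,"yaw":0,"jaw":0.45},{"dx":0,"dy":-0.002,"dz":-0.015,"yaw":0,"jaw":0.45},{"dx":0,"dy":-0.002,"dz":-0.018,"yaw":0,"jaw":0.45},{"dx":0,"dy":-0.002,"dz":-0.018,"yaw":0,"jaw":0.45}])

```text
clock: 17.6
eef_pos: [553.1, -333.1, 95.5]
tool_rot: [3.141, -0.001, -3.036]
force: [-0.3, -0.9, -2.2]
width: 42.9
gripper_force: 62.0
```

arm_command(deltas=[{"dx":0,"dy":0.0015,"dz":-0.001,"yaw":0,"jaw":0.45},{"dx":0,"dy":0.0015,"dz":-0.003,"yaw":0,"jaw":0.45},{"dx":0,"dy":0.0015,"dz":-0.005,"yaw":0,"jaw":0.45},{"dx":0,"dy":0.0015,"dz":-0.005,"yaw":0,"jaw":0.45}])

```text
clock: 18.0
eef_pos: [555.4, -331.5, 92.4]
tool_rot: [-3.141, 0.003, -3.035]
force: [1.9, 0.4, 5.9]
width: 43.0
gripper_force: 62.7
```

arm_command(deltas=[{"dx":0,"dy":0,"dz":-0.002,"yaw":0,"jaw":0.45},{"dx":0.001,"dy":0,"dz":-0.004,"yaw":0,"jaw":0.45},{"dx":0.001,"dy":0,"dz":-0.005,"yaw":0,"jaw":0.45},{"dx":0.001,"dy":0,"dz":-0.005,"yaw":0,"jaw":0.45}])

```text
clock: 18.4
eef_pos: [557.9, -331.2, 89.2]
tool_rot: [-3.14, 0.006, -3.035]
force: [1.0, 2.1, 14.1]
width: 43.1
gripper_force: 61.9
```

arm_command(deltas=[{"dx":0.001,"dy":0,"dz":-0.002,"yaw":0,"jaw":0.45},{"dx":0.001,"dy":0,"dz":-0.003,"yaw":0,"jaw":0.45},{"dx":0.001,"dy":0,"dz":-0.003,"yaw":0,"jaw":0.45},{"dx":0.001,"dy":0,"dz":-0.001,"yaw":0,"jaw":0.6},{"dx":0.0,"dy":0,"dz":0,"yaw":0,"jaw":0.7},{"dx":0.0,"dy":0,"dz":0.002,"yaw":0,"jaw":0.8},{"dx":0.0,"dy":0,"dz":0.005,"yaw":0,"jaw":0.9},{"dx":0.0,"dy":0,"dz":0.03,"yaw":0,"jaw":0.9},{"dx":-0.04,"dy":0,"dz":0.07,"yaw":0,"jaw":1},{"dx":-0.07,"dy":0,"dz":0.09,"yaw":0,"jaw":1},{"dx":-0.09,"dy":0,"dz":0.11,"yaw":0,"jaw":1},{"dx":-0.09,"dy":0,"dz":0.11,"yaw":0,"jaw":1}])

```text
clock: 19.6
eef_pos: [462.7, -333.6, 198.7]
tool_rot: [-3.138, 0.001, -3.039]
force: [0.5, 0.6, 0.2]
width: 85.3
gripper_force: 0.0
```

Run:
```python
from rk import *
print(read_state()['eef_pos'],read_state()['tool_rot']); report(76); print('large'); report(44)
cv2.imwrite('pics/w8.png',np.load('wrist.npz')['im'][...,::-1])
```

```text
[ 462.65066606 -333.60515747  198.67337557] [-3.13789551e+00  6.33689122e-04 -3.03883135e+00]
scene deck -1.0 backstop x [0.2 2.8 4.7] by [-61.9  62.1]
   top [-36.3  -0.6] [46.1 66.7] 89.3 slopes deg [-0.4  0.5] z 74.9 x pct [-68.1  -3.9] y pct [-23.2  22.1]
side deck -0.1 backstop x [-7.6 -0.2  3.7] by [ 4.4 59.7]
   top [-36.2  -0. ] [63.7 51.9] 4.4 slopes deg [ 0.5 -2.1] z 75.8 x pct [-67.5  -5.4] y pct [-23.7  24.5]
wrist deck -1.9 backstop x [-2.6 -1.6 -0.6] by [-62.6  62.6]
   top [-37.    0.8] [46.4 66.1] 89.8 slopes deg [ 0.6 -0. ] z 74.2 x pct [-69.1  -6. ] y pct [-21.7  23.4]
large
scene deck -1.4 backstop x [-0.8  2.6  4.4] by [-62.3  62.2]
   top [-50.6  -1.1] [61.7 60.4] 0.2 slopes deg [ 0.4 -0.2] z 42.4 x pct [-81.1 -21.1] y pct [-31.3  28.7]
side deck -0.0 backstop x [-8.6 -0.6  1. ] by [ 8.4 62.3]
   top [-41.7   2.1] [78.7 61.2] 1.6 slopes deg [ 0.8 -2.1] z 44.0 x pct [-80.8  -3.2] y pct [-26.2  31.9]
wrist deck -1.9 backstop x [-2.6 -1.7 -0.6] by [-62.7  62.7]
   top [-43.    2.9] [112.8  79.9] 90.0 slopes deg [-0.  0.] z 42.3 x pct [-82.4  -4.4] y pct [-29.9  29.9]
```

View pics/w8.png

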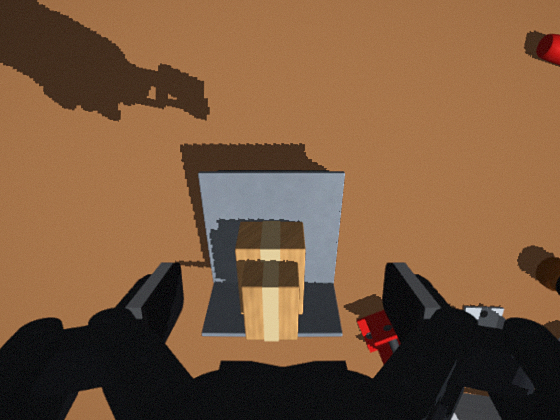

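The small carton at (271,300) is flat, square and centred, but about 3.5 mm short of the backstop. Nudging it the same way.

arm_command(deltas=[{"dx":0.03,"dy":-0.003,"dz":-0.01,"yaw":0.2,"jaw":0},{"dx":0.035,"dy":-0.003,"dz":-0.03,"yaw":0.2,"jaw":0},{"dx":0.035,"dy":-0.003,"dz":-0.05,"yaw":0.2,"jaw":0},{"dx":0.035,"dy":-0.003,"dz":-0.06,"yaw":0.2,"jaw":0},{"dx":0.035,"dy":-0.003,"dz":-0.08,"yaw":0.2,"jaw":0},{"dx":0.04,"dy":-0.003,"dz":-0.092,"yaw":0.2,"jaw":0},{"dx":0.043,"dy":-0.003,"dz":-0.098,"yaw":0.2,"jaw":0},{"dx":0.045,"dy":-0.003,"dz":-0.098,"yaw":0.2,"jaw":0},{"dx":0.045,"dy":-0.003,"dz":-0.098,"yaw":0.2,"jaw":0}])

```text
clock: 20.8
eef_pos: [510.5, -334.7, 98.6]
tool_rot: [-3.141, 0.001, -3.032]
force: [0.0, -0.5, -0.2]
width: 0.1
gripper_force: 0.0
```

arm_command(deltas=[{"dx":0.003,"dy":-0.0005,"dz":0,"yaw":0,"jaw":0},{"dx":0.005,"dy":-0.001,"dz":0,"yaw":0,"jaw":0},{"dx":0.007,"dy":-0.001,"dz":0,"yaw":0,"jaw":0},{"dx":0.009,"dy":-0.0005,"dz":0,"yaw":0,"jaw":0},{"dx":0.01,"dy":-0.0005,"dz":0,"yaw":0,"jaw":0},{"dx":0.01,"dy":-0.0005,"dz":0,"yaw":0,"jaw":0}])

```text
clock: 21.4
eef_pos: [519.7, -335.1, 98.0]
tool_rot: [3.142, 0.0, -3.032]
force: [-0.3, -0.1, -0.8]
width: 0.1
gripper_force: 0.0
```

arm_command(deltas=[{"dx":0.001,"dy":0,"dz":0,"yaw":0,"jaw":0},{"dx":0.002,"dy":0,"dz":0,"yaw":0,"jaw":0},{"dx":0.003,"dy":0,"dz":0,"yaw":0,"jaw":0},{"dx":0.003,"dy":0,"dz":0,"yaw":0,"jaw":0}])

```text
clock: 21.8
eef_pos: [522.7, -335.3, 98.0]
tool_rot: [-3.142, 0.0, -3.032]
force: [-0.5, -0.4, 1.1]
width: -0.0
gripper_force: 0.1
```

arm_command(deltas=[{"dx":0.001,"dy":0,"dz":0,"yaw":0,"jaw":0},{"dx":0.002,"dy":0,"dz":0,"yaw":0,"jaw":0},{"dx":0.003,"dy":0,"dz":0,"yaw":0,"jaw":0},{"dx":0.003,"dy":0,"dz":0,"yaw":0,"jaw":0}])

```text
clock: 22.2
eef_pos: [525.8, -335.2, 98.1]
tool_rot: [3.142, 0.0, -3.032]
force: [0.3, 0.2, 0.3]
width: -0.3
gripper_force: 0.0
```

Run:
```python
from rk import *
report(76)
a=np.load('side.npz')['im'][110:190,260:360,::-1]; cv2.imwrite('pics/s9.png',cv2.resize(a,None,fx=6,fy=6,interpolation=cv2.INTER_CUBIC))
```

```text
scene deck -1.3 backstop x [1.2 2.7 4.7] by [-62.4  61.8]
   top [-36.5  -0.4] [67.  46.3] 0.1 slopes deg [-0.4  0.1] z 74.9 x pct [-66.1  -3.4] y pct [-23.4  22. ]
side deck -0.0 backstop x [-8.6 -0.4  2.1] by [15.6 61.9]
   top [-42.8   0.9] [48.7 78.8] 88.9 slopes deg [-1.1 -2.9] z 75.8 x pct [-78.4  -3.4] y pct [-22.8  25.1]
wrist deck -1.9 backstop x [-2.5 -2.  -1.2] by [-61.9  61.9]
   top [-46.8   5.4] [79.2 48. ] 22.2 slopes deg [-1.9 -0.4] z 74.4 x pct [-85.  -4.] y pct [-22.1  23.4]
```

View pics/s9.png

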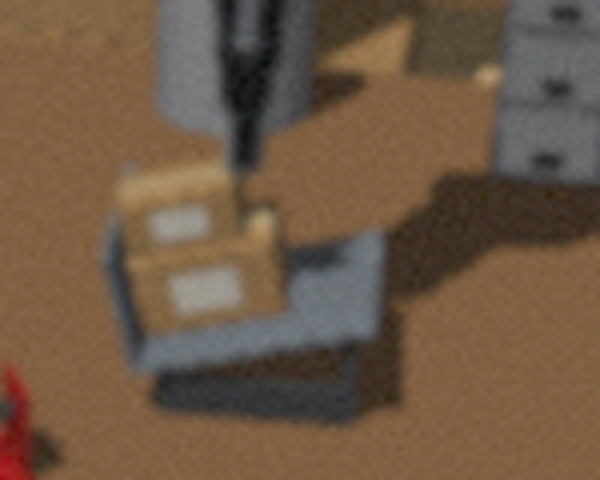

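arm_command(deltas=[{"dx":0.001,"dy":0,"dz":0,"yaw":0,"jaw":0},{"dx":0.002,"dy":0,"dz":0,"yaw":0,"jaw":0},{"dx":0.003,"dy":0,"dz":0,"yaw":0,"jaw":0},{"dx":0.003,"dy":0,"dz":0,"yaw":0,"jaw":0}])

```text
clock: 22.75
eef_pos: [528.7, -335.2, 98.1]
tool_rot: [-3.142, 0.0, -3.032]
force: [0.3, 0.1, -0.7]
width: -0.1
gripper_force: 0.0
```

Run:
```python
from rk import *
e=read_state()['eef_pos'];print(e)
for n in ['side','scene']:
    grab(n);im,W=cloud(n);P=W.reshape(-1,3);C=im.reshape(-1,3).astype(int)
    k=(abs(P[:,0]-e[0])<25)&(abs(P[:,1]-e[1])<30)&(C.max(1)<75)&(P[:,2]>90)
    print(n,k.sum(),np.percentile(P[k],[0,3,10,50],0).round(1))
report(76)
```

```text
[ 528.74842363 -335.19695992   98.0515219 ]
side 218 [[ 504.  -359.4  120.8]
 [ 504.5 -345.2  129.9]
 [ 505.5 -330.7  141.6]
 [ 516.6 -315.9  224.2]]
scene 1166 [[ 515.5 -365.2  130.9]
 [ 526.7 -364.3  148.5]
 [ 535.1 -361.   167.5]
 [ 540.8 -336.1  210.1]]
scene deck -1.3 backstop x [0.9 2.8 4.5] by [-62.   61.3]
   top [-35.4  -0.7] [65.  46.3] 1.0 slopes deg [-0.1  0.2] z 74.9 x pct [-66.2  -3.6] y pct [-23.4  21.9]
side deck -0.2 backstop x [-9.  -0.6  2.2] by [18.4 62.4]
   top [-41.2   0.6] [76.1 48.5] 0.2 slopes deg [-1.4 -2.4] z 76.0 x pct [-78.1  -4.6] y pct [-23.5  24.3]
wrist deck -1.9 backstop x None by None
   top [-42.7   0.7] [79.  46.3] 0.4 slopes deg [-1.9 -0.5] z 74.3 x pct [-81.9  -4.2] y pct [-22.3  23.3]
```

Depth shows the shut fingertips about 22 mm higher than the reported TCP, so they were only skimming the top edge. I'll back off, go lower and push again.

arm_command(deltas=[{"dx":-0.01,"dy":0,"dz":0.002,"yaw":0,"jaw":0},{"dx":-0.018,"dy":-0.001,"dz":0,"yaw":0,"jaw":0},{"dx":-0.018,"dy":-0.001,"dz":0,"yaw":0,"jaw":0},{"dx":-0.018,"dy":-0.001,"dz":-0.008,"yaw":0,"jaw":0},{"dx":-0.018,"dy":-0.001,"dz":-0.015,"yaw":0,"jaw":0},{"dx":-0.018,"dy":-0.001,"dz":-0.015,"yaw":0,"jaw":0}])

```text
clock: 23.6
eef_pos: [509.8, -335.7, 81.5]
tool_rot: [3.14, -0.002, -3.032]
force: [-0.4, 0.1, -0.9]
width: 0.3
gripper_force: 0.0
```

arm_command(deltas=[{"dx":0.002,"dy":0,"dz":0,"yaw":0,"jaw":0},{"dx":0.004,"dy":0,"dz":0,"yaw":0,"jaw":0},{"dx":0.006,"dy":0,"dz":0,"yaw":0,"jaw":0},{"dx":0.007,"dy":0,"dz":0,"yaw":0,"jaw":0},{"dx":0.008,"dy":0,"dz":0,"yaw":0,"jaw":0},{"dx":0.008,"dy":0,"dz":0,"yaw":0,"jaw":0}])

```text
clock: 24.2
eef_pos: [517.5, -336.2, 83.0]
tool_rot: [3.141, -0.002, -3.032]
force: [-3.3, 0.2, 1.1]
width: 0.1
gripper_force: 1.9
```

arm_command(deltas=[{"dx":0.001,"dy":0,"dz":0,"yaw":0,"jaw":0},{"dx":0.002,"dy":0,"dz":0,"yaw":0,"jaw":0},{"dx":0.003,"dy":0,"dz":0,"yaw":0,"jaw":0},{"dx":0.003,"dy":0,"dz":0,"yaw":0,"jaw":0}])

```text
clock: 24.6
eef_pos: [517.6, -336.2, 82.9]
tool_rot: [3.14, -0.007, -3.033]
force: [-9.5, 1.0, 7.7]
width: 0.3
gripper_force: 5.5
```

arm_command(deltas=[{"dx":-0.015,"dy":0,"dz":0.003,"yaw":0,"jaw":0},{"dx":-0.02,"dy":0,"dz":0.05,"yaw":0,"jaw":0},{"dx":-0.02,"dy":0,"dz":0.09,"yaw":0,"jaw":1},{"dx":0.02,"dy":0.03,"dz":0.1,"yaw":-4,"jaw":1},{"dx":0.135,"dy":0.414,"dz":0.07,"yaw":-10,"jaw":1},{"dx":0.135,"dy":0.414,"dz":0.07,"yaw":-10,"jaw":1},{"dx":0.135,"dy":0.414,"dz":0.07,"yaw":-10,"jaw":1},{"dx":0.135,"dy":0.414,"dz":0.07,"yaw":-10,"jaw":1},{"dx":0.135,"dy":0.414,"dz":0.07,"yaw":-10,"jaw":1},{"dx":0.135,"dy":0.414,"dz":0.07,"yaw":-10,"jaw":1},{"dx":0.135,"dy":0.414,"dz":0.07,"yaw":-10,"jaw":1},{"dx":0.135,"dy":0.414,"dz":0.07,"yaw":-10,"jaw":1},{"dx":0.135,"dy":0.414,"dz":0.07,"yaw":-10,"jaw":1},{"dx":0.135,"dy":0.414,"dz":0.07,"yaw":-10,"jaw":1},{"dx":0.135,"dy":0.414,"dz":0.07,"yaw":-10,"jaw":1},{"dx":0.135,"dy":0.414,"dz":0.07,"yaw":-10,"jaw":1}])

```text
clock: 26.2
eef_pos: [656.7, 75.2, 153.1]
tool_rot: [-3.14, 0.0, 3.074]
force: [0.1, -0.6, -0.5]
width: 85.4
gripper_force: 0.0
```

Run:
```python
from rk import *
s=read_state();print(s['eef_pos'],np.degrees(s['tool_rot'][2])); report(76); report(44)
from scipy.optimize import least_squares
for n in ['scene','side','wrist']:
    im,W=cloud(n);P=W.reshape(-1,3)
    q=P[(abs(P[:,0]-653)<45)&(abs(P[:,1]-77)<45)&(P[:,2]>54)&(P[:,2]<65)]
    if len(q)>20: print(n,len(q),cv2.minEnclosingCircle(q[:,:2].astype(np.float32)),cv2.minAreaRect(q[:,:2].astype(np.float32)))
```

```text
[656.70978996  75.23570116 153.05698832] 176.09991729152875
scene deck -1.4 backstop x [0.6 2.8 4.5] by [-62.2  61.5]
   top [-35.5  -0.6] [64.7 46.3] 0.6 slopes deg [-0.1 -0.1] z 74.9 x pct [-65.5  -3.6] y pct [-23.1  22. ]
side deck -0.1 backstop x [-8.5 -0.5  3.3] by [18.6 62.5]
   top [-33.7   0.8] [61.9 51.5] 1.4 slopes deg [ 0.1 -2.3] z 75.7 x pct [-64.7  -3.7] y pct [-24.   25.5]
wrist deck None backstop x None by None
scene deck -1.0 backstop x [0.9 2.7 5. ] by [-61.9  61.6]
   top [-51.   -1.2] [60.2 62.2] 90.0 slopes deg [0.4 0.4] z 42.6 x pct [-81.5 -21.4] y pct [-31.3  28.6]
side deck -0.1 backstop x [-8.3 -0.7  2.4] by [15.3 62.7]
   top [-52.1  16.8] [92.1 52.2] 39.9 slopes deg [ 1.5 -1.8] z 43.9 x pct [-80.4  -3.6] y pct [-28.7  32.9]
wrist deck None backstop x None by None
scene 345 ((652.4013061523438, 76.75202178955078), 28.181901931762695) ((652.8193359375, 77.00334167480469), (52.09181213378906, 55.42321014404297), 65.3710708618164)
side 246 ((653.8922729492188, 78.11357879638672), 28.746158599853516) ((653.6171875, 77.53533935546875), (52.24725341796875, 54.89885330200195), 67.13198852539062)
wrist 3765 ((651.6717529296875, 77.94196319580078), 27.634849548339844) ((651.5997314453125, 77.90521240234375), (54.92850875854492, 54.04532241821289), 87.94454193115234)
```

arm_command(deltas=[{"dx":-0.003,"dy":0.001,"dz":-0.04,"yaw":0,"jaw":1},{"dx":-0.003,"dy":0.001,"dz":-0.08,"yaw":0,"jaw":1},{"dx":-0.003,"dy":0.001,"dz":-0.12,"yaw":0,"jaw":1},{"dx":-0.003,"dy":0.001,"dz":-0.139,"yaw":0,"jaw":1},{"dx":-0.003,"dy":0.001,"dz":-0.139,"yaw":0,"jaw":1},{"dx":-0.003,"dy":0.001,"dz":-0.139,"yaw":0,"jaw":1}])

```text
clock: 27.1
eef_pos: [654.0, 78.9, 14.5]
tool_rot: [3.141, 0.001, 3.076]
force: [1.0, 0.7, 0.2]
width: 85.3
gripper_force: 0.0
```

arm_command(deltas=[{"dx":-0.001,"dy":-0.0015,"dz":-0.002,"yaw":0,"jaw":0.8},{"dx":-0.001,"dy":-0.0015,"dz":-0.002,"yaw":0,"jaw":0.6},{"dx":-0.001,"dy":-0.0015,"dz":-0.002,"yaw":0,"jaw":0.6},{"dx":-0.001,"dy":-0.0015,"dz":-0.002,"yaw":0,"jaw":0.6},{"dx":-0.001,"dy":-0.0015,"dz":-0.002,"yaw":0,"jaw":0.6}])

```text
clock: 27.6
eef_pos: [653.4, 76.7, 14.4]
tool_rot: [-3.141, 0.002, 3.076]
force: [-1.5, -1.5, 8.3]
width: 56.6
gripper_force: 63.0
```

arm_command(deltas=[{"dx":0,"dy":0,"dz":0.04,"yaw":0,"jaw":0.6},{"dx":0,"dy":0,"dz":0.08,"yaw":0,"jaw":0.6},{"dx":-0.04,"dy":0.01,"dz":0.1,"yaw":0,"jaw":0.6},{"dx":-0.08,"dy":0.03,"dz":0.1,"yaw":0,"jaw":0.6},{"dx":-0.11,"dy":0.065,"dz":0.1,"yaw":0,"jaw":0.6},{"dx":-0.128,"dy":0.11,"dz":0.1,"yaw":0,"jaw":0.6},{"dx":-0.128,"dy":0.155,"dz":0.1,"yaw":0,"jaw":0.6},{"dx":-0.128,"dy":0.2,"dz":0.1,"yaw":0,"jaw":0.6},{"dx":-0.128,"dy":0.235,"dz":0.1,"yaw":0,"jaw":0.6},{"dx":-0.128,"dy":0.257,"dz":0.07,"yaw":0,"jaw":0.6},{"dx":-0.128,"dy":0.257,"dz":0.04,"yaw":0,"jaw":0.6},{"dx":-0.128,"dy":0.257,"dz":0.03,"yaw":0,"jaw":0.6},{"dx":-0.128,"dy":0.257,"dz":0.03,"yaw":0,"jaw":0.6},{"dx":-0.128,"dy":0.257,"dz":0.03,"yaw":0,"jaw":0.6}])

```text
clock: 29.0
eef_pos: [525.4, 333.7, 43.1]
tool_rot: [3.141, 0.001, 3.075]
force: [-0.6, -0.6, -3.8]
width: 56.7
gripper_force: 66.5
```

arm_command(deltas=[{"dx":0,"dy":0,"dz":-0.012,"yaw":0,"jaw":0.6},{"dx":0,"dy":0,"dz":-0.02,"yaw":0,"jaw":0.6},{"dx":0,"dy":0,"dz":-0.025,"yaw":0,"jaw":0.6},{"dx":0,"dy":0,"dz":-0.027,"yaw":0,"jaw":0.6},{"dx":0,"dy":0,"dz":-0.027,"yaw":0,"jaw":0.6}])

```text
clock: 29.5
eef_pos: [524.4, 334.2, 14.9]
tool_rot: [-3.141, -0.0, 3.076]
force: [-0.2, 0.0, -3.2]
width: 56.4
gripper_force: 66.5
```

arm_command(deltas=[{"dx":0.001,"dy":-0.0005,"dz":-0.001,"yaw":0,"jaw":0.6},{"dx":0.001,"dy":-0.0005,"dz":-0.0015,"yaw":0,"jaw":0.6},{"dx":0.001,"dy":-0.0005,"dz":-0.0015,"yaw":0,"jaw":0.75},{"dx":0.001,"dy":-0.0005,"dz":0,"yaw":0,"jaw":0.95},{"dx":0.001,"dy":-0.0005,"dz":0,"yaw":0,"jaw":0.95},{"dx":0.001,"dy":-0.0005,"dz":0.02,"yaw":0,"jaw":0.95},{"dx":0.001,"dy":0,"dz":0.06,"yaw":0,"jaw":1},{"dx":0.001,"dy":0,"dz":0.11,"yaw":0,"jaw":1},{"dx":0.03,"dy":-0.15,"dz":0.14,"yaw":0,"jaw":1},{"dx":0.03,"dy":-0.15,"dz":0.14,"yaw":2,"jaw":1},{"dx":0.03,"dy":-0.15,"dz":0.14,"yaw":5,"jaw":1},{"dx":0.102,"dy":-0.399,"dz":0.13,"yaw":5,"jaw":1},{"dx":0.102,"dy":-0.399,"dz":0.13,"yaw":5,"jaw":1},{"dx":0.102,"dy":-0.399,"dz":0.13,"yaw":5,"jaw":1},{"dx":0.102,"dy":-0.399,"dz":0.13,"yaw":5,"jaw":1},{"dx":0.102,"dy":-0.399,"dz":0.13,"yaw":5,"jaw":1},{"dx":0.102,"dy":-0.399,"dz":0.13,"yaw":5,"jaw":1},{"dx":0.102,"dy":-0.399,"dz":0.13,"yaw":5,"jaw":1},{"dx":0.102,"dy":-0.399,"dz":0.13,"yaw":5,"jaw":1},{"dx":0.102,"dy":-0.399,"dz":0.13,"yaw":5,"jaw":1}])

```text
clock: 31.5
eef_pos: [626.3, -61.6, 145.3]
tool_rot: [3.14, 0.0, -3.116]
force: [0.8, -0.1, -0.5]
width: 85.8
gripper_force: 0.0
```

```bash
cat > pl.py <<'E'
from h import *
from scipy.optimize import least_squares
def go(extra=False):
    s=read_state();print(s['eef_pos'],np.degrees(s['tool_rot'][2]))
    for n in ['scene','side','wrist']:
        grab(n);im,W=cloud(n);P=W.reshape(-1,3)
        f=lambda x,y,r,a,b:P[(abs(P[:,0]-x)<r)&(abs(P[:,1]-y)<r)&(P[:,2]>a)&(P[:,2]<b)][:,:2].astype(np.float32)
        for nm,q in [('tin',f(525,333,45,55,65)),('br0',f(627,-65,40,45,54)),('br1',f(532,433,40,45,54)),('br1 base',f(532,433,45,3,8)),('bowl',f(382,343,70,42,50)),('tub',P[(P[:,0]>590)&(P[:,0]<750)&(P[:,1]>200)&(P[:,1]<440)&(P[:,2]>71)&(P[:,2]<78)][:,:2].astype(np.float32))]:
            if len(q)>60:
                r=cv2.minAreaRect(q);c=cv2.minEnclosingCircle(q)
                print(n,nm,len(q),np.round(r[0],1),np.round(r[1],1),round(r[2],1),'circ',np.round(c[0],1),round(c[1],1))
if __name__=='__main__': go()
E
python3 pl.py
```

```text
[626.2565207  -61.55015887 145.32308125] -178.51805345937328
scene tin 178 [521.6 332.5] [45.8 53.7] 26.5 circ [524.7 334. ] 28.5
scene br0 76 [625.4 -65.6] [43.2 51.5] 1.8 circ [625.9 -65.3] 31.9
scene bowl 141 [381.9 342.9] [109. 110.] 18.4 circ [380.6 343.7] 58.0
scene tub 672 [668.9 324.6] [195.4 116.7] 86.0 circ [669.2 326.2] 112.2
side tin 512 [525.6 334.7] [53.5 55.6] 38.3 circ [525.2 334.7] 28.4
side br0 64 [627.6 -65.4] [39.5 53.7] 1.3 circ [628.4 -65.2] 31.0
side bowl 387 [381.1 342.5] [108.9 108. ] 81.4 circ [380.8 341.7] 55.7
side tub 765 [668.1 324.1] [195.7 111.9] 85.4 circ [669.5 323.9] 109.6
wrist br0 570 [625.6 -64.8] [39.7 50.1] 2.7 circ [625.5 -64.6] 31.6
```

arm_command(deltas=[{"dx":0,"dy":-0.001,"dz":-0.04,"yaw":0.3,"jaw":1},{"dx":0,"dy":-0.001,"dz":-0.08,"yaw":0.3,"jaw":1},{"dx":0,"dy":-0.001,"dz":-0.12,"yaw":0.3,"jaw":1},{"dx":0,"dy":-0.001,"dz":-0.136,"yaw":0.3,"jaw":1},{"dx":0,"dy":-0.001,"dz":-0.136,"yaw":0.3,"jaw":1},{"dx":0,"dy":-0.001,"dz":-0.136,"yaw":0.3,"jaw":1}])

```text
clock: 32.25
eef_pos: [627.6, -65.1, 10.3]
tool_rot: [3.141, 0.002, -3.114]
force: [0.7, 0.2, 0.6]
width: 85.5
gripper_force: 0.0
```

arm_command(deltas=[{"dx":-0.001,"dy":0,"dz":0,"yaw":0,"jaw":0.7},{"dx":-0.001,"dy":0,"dz":0,"yaw":0,"jaw":0.5},{"dx":-0.001,"dy":0,"dz":0,"yaw":0,"jaw":0.5},{"dx":-0.001,"dy":0,"dz":0,"yaw":0,"jaw":0.5},{"dx":-0.001,"dy":0,"dz":0,"yaw":0,"jaw":0.5}])

```text
clock: 32.75
eef_pos: [626.8, -65.9, 11.0]
tool_rot: [-3.141, 0.003, -3.114]
force: [-0.7, -0.0, 6.7]
width: 48.4
gripper_force: 63.2
```

arm_command(deltas=[{"dx":0,"dy":0,"dz":0.04,"yaw":0,"jaw":0.5},{"dx":0,"dy":0,"dz":0.08,"yaw":0,"jaw":0.5},{"dx":-0.03,"dy":0.02,"dz":0.12,"yaw":0,"jaw":0.5},{"dx":-0.06,"dy":0.05,"dz":0.13,"yaw":0,"jaw":0.5},{"dx":-0.08,"dy":0.09,"dz":0.13,"yaw":-2,"jaw":0.5},{"dx":-0.095,"dy":0.135,"dz":0.13,"yaw":-4,"jaw":0.5},{"dx":-0.095,"dy":0.18,"dz":0.13,"yaw":-5.5,"jaw":0.5},{"dx":-0.095,"dy":0.225,"dz":0.13,"yaw":-5.5,"jaw":0.5},{"dx":-0.095,"dy":0.27,"dz":0.13,"yaw":-5.5,"jaw":0.5},{"dx":-0.095,"dy":0.315,"dz":0.13,"yaw":-5.5,"jaw":0.5},{"dx":-0.095,"dy":0.36,"dz":0.13,"yaw":-5.5,"jaw":0.5},{"dx":-0.095,"dy":0.405,"dz":0.13,"yaw":-5.5,"jaw":0.5},{"dx":-0.095,"dy":0.45,"dz":0.13,"yaw":-5.5,"jaw":0.5},{"dx":-0.095,"dy":0.485,"dz":0.12,"yaw":-5.5,"jaw":0.5},{"dx":-0.095,"dy":0.5,"dz":0.09,"yaw":-5.5,"jaw":0.5},{"dx":-0.095,"dy":0.5,"dz":0.06,"yaw":-5.5,"jaw":0.5},{"dx":-0.095,"dy":0.5,"dz":0.04,"yaw":-5.5,"jaw":0.5},{"dx":-0.095,"dy":0.5,"dz":0.03,"yaw":-5.5,"jaw":0.5},{"dx":-0.095,"dy":0.5,"dz":0.03,"yaw":-5.5,"jaw":0.5},{"dx":-0.095,"dy":0.5,"dz":0.03,"yaw":-5.5,"jaw":0.5}])

```text
clock: 34.75
eef_pos: [531.1, 434.7, 40.2]
tool_rot: [3.14, 0.001, 3.073]
force: [-0.6, 0.2, -2.0]
width: 48.5
gripper_force: 62.8
```

arm_command(deltas=[{"dx":0,"dy":0,"dz":-0.012,"yaw":0,"jaw":0.5},{"dx":0,"dy":0,"dz":-0.02,"yaw":0,"jaw":0.5},{"dx":0,"dy":0,"dz":-0.026,"yaw":0,"jaw":0.5},{"dx":0,"dy":0,"dz":-0.028,"yaw":0,"jaw":0.5},{"dx":0,"dy":0,"dz":-0.028,"yaw":0,"jaw":0.5}])

```text
clock: 35.25
eef_pos: [530.2, 433.9, 11.1]
tool_rot: [-3.141, -0.001, 3.073]
force: [-2.1, -1.2, 2.2]
width: 48.6
gripper_force: 63.1
```

arm_command(deltas=[{"dx":0.001,"dy":0,"dz":0.001,"yaw":0,"jaw":0.5},{"dx":0.0015,"dy":0,"dz":0.001,"yaw":0,"jaw":0.5},{"dx":0.0015,"dy":0,"dz":-0.0005,"yaw":0,"jaw":0.5},{"dx":0.0015,"dy":0,"dz":-0.0005,"yaw":0,"jaw":0.6},{"dx":0.0015,"dy":0,"dz":0,"yaw":0,"jaw":0.75},{"dx":0.0015,"dy":0,"dz":0,"yaw":0,"jaw":0.75},{"dx":0.0015,"dy":0,"dz":0.02,"yaw":0,"jaw":0.75},{"dx":0.0015,"dy":0,"dz":0.06,"yaw":0,"jaw":0.75},{"dx":0.0015,"dy":0,"dz":0.11,"yaw":0,"jaw":1},{"dx":0,"dy":0,"dz":0.16,"yaw":0,"jaw":1},{"dx":-0.02,"dy":-0.04,"dz":0.18,"yaw":0,"jaw":1},{"dx":-0.05,"dy":-0.3,"dz":0.18,"yaw":0,"jaw":1},{"dx":-0.05,"dy":-0.3,"dz":0.18,"yaw":0,"jaw":1},{"dx":-0.05,"dy":-0.3,"dz":0.18,"yaw":0,"jaw":1},{"dx":-0.05,"dy":-0.3,"dz":0.18,"yaw":0,"jaw":1},{"dx":-0.05,"dy":-0.3,"dz":0.18,"yaw":0,"jaw":1},{"dx":-0.05,"dy":-0.3,"dz":0.18,"yaw":0,"jaw":1},{"dx":-0.05,"dy":-0.3,"dz":0.18,"yaw":0,"jaw":1}])

```text
clock: 37.05
eef_pos: [480.6, 131.6, 191.2]
tool_rot: [-3.14, 0.0, 3.068]
force: [0.7, -0.2, -0.0]
width: 85.8
gripper_force: 0.0
```

```bash
python3 pl.py
python3 - <<'E'
from h import *
a=np.load('scene.npz')['im'][...,::-1]; cv2.imwrite('pics/f.png',cv2.resize(a,(800,600)))
for n in ['scene','side']:
    im,W=cloud(n);P=W.reshape(-1,3);q=P[(abs(P[:,0]-542)<30)&(abs(P[:,1]-4)<30)&(P[:,2]>46)&(P[:,2]<54)][:,:2].astype(np.float32)
    print('jar',cv2.minEnclosingCircle(q))
E
python3 -c "
from rk import *
report(76)"
```

```text
[480.57746282 131.61115051 191.18827849] 175.80142903481558
scene tin 179 [521.7 332.8] [45.3 54.5] 20.9 circ [526.2 334.3] 28.3
scene bowl 139 [381.3 343.1] [108.1 110.9] 30.3 circ [382.9 344.8] 58.2
scene tub 682 [669.5 323.1] [193.5 114.9] 86.2 circ [670.5 324.8] 110.1
side tin 519 [525.  334.9] [54.1 54.5] 69.3 circ [524.9 334.5] 28.1
side br1 164 [531.6 434.4] [51.6 40.2] 87.1 circ [531.8 434.5] 31.7
side br1 base 315 [531.7 435.2] [50.8 60.2] 86.5 circ [532.6 434.6] 38.2
side bowl 379 [381.6 342. ] [107.  109.7] 5.4 circ [382.  342.1] 55.6
side tub 754 [669.2 324.7] [194.9 112.4] 86.6 circ [669.4 324.7] 109.3
wrist tin 2431 [523.2 335.6] [54.5 55. ] 66.0 circ [523.5 335.7] 28.1
wrist br1 108 [531.8 411.5] [36.3  4.8] 0.4 circ [531.9 411. ] 18.1
wrist br1 base 335 [530.7 427.1] [35.6 60.1] 85.1 circ [530. 426.] 32.7
wrist bowl 1627 [380.6 342.3] [106.7 105.8] 90.0 circ [379.3 343.2] 55.2
wrist tub 742 [666.9 322.2] [187.1 108.7] 86.5 circ [649.1 322.3] 94.6
jar ((541.4258422851562, 3.946606397628784), 18.618864059448242)
jar ((542.561767578125, 3.775616407394409), 18.550439834594727)
scene deck -1.2 backstop x [0.8 2.8 4.6] by [-62.3  62.6]
   top [-35.2  -0.5] [64.3 46.3] 0.4 slopes deg [-0.1  0.4] z 74.8 x pct [-66.1  -3.5] y pct [-23.5  21.9]
side deck -0.0 backstop x None by None
wrist deck None backstop x None by None
```

View pics/f.png

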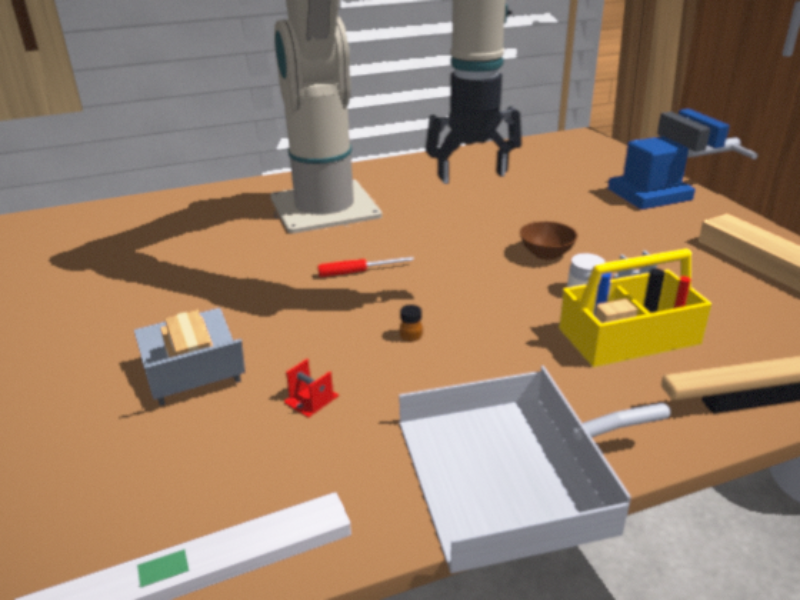

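The cartons are stacked on the rack at (188,335), and the tin at (586,270) and bracket at (632,265) stand in place between the bowl and the caddy. The bowl and jar have not moved, so I'm handing in.

```bash
python3 -c "
from cell import *
print(finish_job())"
```

```text
the job is handed in; nothing more can be done
None
```

The job is handed in at about 37 s, with no verdict returned: both cartons lie flat, centred and square against the backstop; the tin stands midway between bowl and caddy (within about 1 mm by camera); the bracket stands 100 mm to its left; the bowl and jar have not moved, and the gripper is clear of everything.

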